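Load the spring balance to the green band with ring weights

TASK

Add brass ring weights from the blue mat to the lab balance one at a time, threading each over the pan's post and setting it flat on the pan or on the weights already there, until the pointer comes to rest in the green band. Work gently: the pointer must never be driven into the red zone, not even for a moment. Leave the weights you do not need on the mat and do not disturb the bottles and the beaker.

Things in the scene. Friction and masses are not known exactly. Their poses are not given: they have to be found in the camera images.
- balance: Spring balance, fixed: grey housing 190 (x) x 150 (y) x 60 mm high; origin at its underside's centre, z up. Above it on a vertical spring is a round steel pan, 100 mm across, 4 mm thick, with an upright post near its middle: 13 mm diameter, standing 54 mm above the pan's top face, its flat end with a 1 mm chamfer. Post and pan move together.
- pan_centre (a point): Centre of the round pan, given at the height its top face has when joint pan is 0 (120 mm above the housing's underside). The post is NOT here: its axis stands 6 mm from this centre, in a direction that differs each time and is not measured. It is rigid and stays put for the run; find it by feel: on its end a lowered weight pushes the pan down; when the bore meets it the pan springs back up.
- scale_mid (a point): Middle of the white scale plate, 62 wide (y) x 4 (x) x 70 mm high, upright on the +x edge of the housing, 86 mm from its centre; its top is 8 mm above the pan's highest position. On its +x face are the green band and below it the red zone, passed by the orange pointer. Fingers have most room beside the pan along y.
- pan (a joint): How far the pan has sunk, m: 0 top stop, 0.05 bottom stop, positive down. Spring 250 N/m (1 N sinks it 4 mm), settles in about 0.5 s. The bare pan rests between 0.002 and 0.010. Pointer in the green band: 0.0215 to 0.030; in the red zone: beyond 0.042. Each ring weight sinks it 0.00785; two or three are needed.
- ring0_mid (a point): Brass ring weight 1 of 4, all alike: outside diameter 50 mm, bore 16 mm, 14 mm thick, 0.2 kg, lying flat on the mat. The point is its centre, half-way up; z is its axis.
- ring1_mid (a point): Brass ring weight 2 of 4, all alike: outside diameter 50 mm, bore 16 mm, 14 mm thick, 0.2 kg, lying flat on the mat. The point is its centre, half-way up; z is its axis.
- ring2_mid (a point): Brass ring weight 3 of 4, all alike: outside diameter 50 mm, bore 16 mm, 14 mm thick, 0.2 kg, lying flat on the mat. The point is its centre, half-way up; z is its axis.
- ring3_mid (a point): Brass ring weight 4 of 4, all alike: outside diameter 50 mm, bore 16 mm, 14 mm thick, 0.2 kg, lying flat on the mat. The point is its centre, half-way up; z is its axis.
- mat_top (a point): Blue mat fixed to the bench, 180 x 180 x 4 mm; the point is the centre of its top face, x and y along its edges. The ring weights lie on it in a square, about 45 mm from its centre along each of x and y.
- amber_mid (a point): Amber glass bottle with a black stopper, 72 mm diameter, 130 mm high; the point is its centre, half-way up. To be left alone.
- clear_mid (a point): Clear glass bottle with a stopper, 66 mm diameter, 115 mm high; the point is its centre, half-way up. To be left alone.
- beaker_mid (a point): White open beaker, 60 mm diameter, 70 mm high; the point is its centre, half-way up. To be left alone.
Mind the look-alikes: they are no part of the job. Leave any pink or turquoise look-alike of the part that bears ring2_mid alone.

How it is judged (in metres and radians):
On the way, in this order (a step that is already met when the one before it is completed fails the run):
1. a first ring weight is over the post, flat on the pan and let go (((horizontal distance between ring0_mid and pan_centre below 0.01 m and height (world z) of ring0_mid between 0.08 and 0.14 m and angle between ring0_mid's own z axis and vertical below 0.1 rad and contact force between the fingers and ring0 below 0.1 N) or (horizontal distance between ring1_mid and pan_centre below 0.01 m and height (world z) of ring1_mid between 0.08 and 0.14 m and angle between ring1_mid's own z axis and vertical below 0.1 rad and contact force between the fingers and ring1 below 0.1 N) or (horizontal distance between ring2_mid and pan_centre below 0.01 m and height (world z) of ring2_mid between 0.08 and 0.14 m and angle between ring2_mid's own z axis and vertical below 0.1 rad and contact force between the fingers and ring2 below 0.1 N) or (horizontal distance between ring3_mid and pan_centre below 0.01 m and height (world z) of ring3_mid between 0.08 and 0.14 m and angle between ring3_mid's own z axis and vertical below 0.1 rad and contact force between the fingers and ring3 below 0.1 N))), for 0.2 s.
2. a second ring weight is over the post, flat on the first and let go ((((horizontal distance between ring0_mid and pan_centre below 0.01 m and height (world z) of ring0_mid between 0.08 and 0.14 m and angle between ring0_mid's own z axis and vertical below 0.1 rad and contact force between the fingers and ring0 below 0.1 N) and (horizontal distance between ring1_mid and pan_centre below 0.01 m and height (world z) of ring1_mid between 0.08 and 0.14 m and angle between ring1_mid's own z axis and vertical below 0.1 rad and contact force between the fingers and ring1 below 0.1 N)) or ((horizontal distance between ring0_mid and pan_centre below 0.01 m and height (world z) of ring0_mid between 0.08 and 0.14 m and angle between ring0_mid's own z axis and vertical below 0.1 rad and contact force between the fingers and ring0 below 0.1 N) and (horizontal distance between ring2_mid and pan_centre below 0.01 m and height (world z) of ring2_mid between 0.08 and 0.14 m and angle between ring2_mid's own z axis and vertical below 0.1 rad and contact force between the fingers and ring2 below 0.1 N)) or ((horizontal distance between ring0_mid and pan_centre below 0.01 m and height (world z) of ring0_mid between 0.08 and 0.14 m and angle between ring0_mid's own z axis and vertical below 0.1 rad and contact force between the fingers and ring0 below 0.1 N) and (horizontal distance between ring3_mid and pan_centre below 0.01 m and height (world z) of ring3_mid between 0.08 and 0.14 m and angle between ring3_mid's own z axis and vertical below 0.1 rad and contact force between the fingers and ring3 below 0.1 N)) or ((horizontal distance between ring1_mid and pan_centre below 0.01 m and height (world z) of ring1_mid between 0.08 and 0.14 m and angle between ring1_mid's own z axis and vertical below 0.1 rad and contact force between the fingers and ring1 below 0.1 N) and (horizontal distance between ring2_mid and pan_centre below 0.01 m and height (world z) of ring2_mid between 0.08 and 0.14 m and angle between ring2_mid's own z axis and vertical below 0.1 rad and contact force between the fingers and ring2 below 0.1 N)) or ((horizontal distance between ring1_mid and pan_centre below 0.01 m and height (world z) of ring1_mid between 0.08 and 0.14 m and angle between ring1_mid's own z axis and vertical below 0.1 rad and contact force between the fingers and ring1 below 0.1 N) and (horizontal distance between ring3_mid and pan_centre below 0.01 m and height (world z) of ring3_mid between 0.08 and 0.14 m and angle between ring3_mid's own z axis and vertical below 0.1 rad and contact force between the fingers and ring3 below 0.1 N)) or ((horizontal distance between ring2_mid and pan_centre below 0.01 m and height (world z) of ring2_mid between 0.08 and 0.14 m and angle between ring2_mid's own z axis and vertical below 0.1 rad and contact force between the fingers and ring2 below 0.1 N) and (horizontal distance between ring3_mid and pan_centre below 0.01 m and height (world z) of ring3_mid between 0.08 and 0.14 m and angle between ring3_mid's own z axis and vertical below 0.1 rad and contact force between the fingers and ring3 below 0.1 N)))), for 0.2 s.
At the end, for the whole second after the job is handed in: Pointer at rest in the green band (pan joint 0.0215 to 0.030); every ring weight at rest, either over the post (within 10 mm of the pan's centre, tilt under 0.1 rad, centre 80 to 140 mm above the bench) or on the mat (centre within 110 mm of its centre, below 20 mm) (value of joint pan between 0.0215 and 0.03 m and velocity of joint pan between -0.01 and 0.01 m/s and ((horizontal distance between ring0_mid and pan_centre below 0.01 m and height (world z) of ring0_mid between 0.08 and 0.14 m and angle between ring0_mid's own z axis and vertical below 0.1 rad) or (horizontal distance between ring0_mid and mat_top below 0.11 m and height (world z) of ring0_mid below 0.02 m)) and ((horizontal distance between ring1_mid and pan_centre below 0.01 m and height (world z) of ring1_mid between 0.08 and 0.14 m and angle between ring1_mid's own z axis and vertical below 0.1 rad) or (horizontal distance between ring1_mid and mat_top below 0.11 m and height (world z) of ring1_mid below 0.02 m)) and ((horizontal distance between ring2_mid and pan_centre below 0.01 m and height (world z) of ring2_mid between 0.08 and 0.14 m and angle between ring2_mid's own z axis and vertical below 0.1 rad) or (horizontal distance between ring2_mid and mat_top below 0.11 m and height (world z) of ring2_mid below 0.02 m)) and ((horizontal distance between ring3_mid and pan_centre below 0.01 m and height (world z) of ring3_mid between 0.08 and 0.14 m and angle between ring3_mid's own z axis and vertical below 0.1 rad) or (horizontal distance between ring3_mid and mat_top below 0.11 m and height (world z) of ring3_mid below 0.02 m)) and linear speed of each of ring0, ring1, ring2, ring3 below 0.02 m/s); the robot touches nothing.
It fails at once if the pan is pushed into the red overload zone (joint pan beyond 0.042) (value of joint pan above 0.042 m).
It fails at once if a bottle or the beaker is moved more than 20 mm or tipped (distance of any of amber_mid, clear_mid, beaker_mid from where it was at the start of the episode above 0.02 m or angle between any of amber_mid, clear_mid, beaker_mid's own z axis and vertical above 0.3 rad).
It also fails if it takes over 72 s, if anything falls off the work surface, if the arm or the gripper's body presses on something with over 40 N, if the wrist force passes 120 N, or if a joint passes its speed limit or range.

ROBOT

A 6-joint arm with a two-finger parallel gripper is mounted at the origin on the work surface. World frame = base frame: x ahead of the robot, y to its left, z up, the work surface at z = 0. Lengths are in mm, angles in degrees, forces in N, time in s.
With the tool pointing down it reaches from about 300 to 850 mm from the base axis. Payload 4.2 kg.
Tool frame: the origin (TCP) lies on the centre line of the jaws, within the pads' length; the fingertips stand 14 mm ahead of it and the grasp point (between the pads) lies 5 mm behind it; z points along the fingers, y is the direction in which the jaws open and shut (so a half turn about z gives the same grasp; the last joint's range is limited). The gripper opens to 91 mm and grips with 3 to 60 N. Pads are 32 mm wide; open, the fingers measure 118 mm over their backs; the gripper's body (76 mm by 178 mm) begins 60 mm behind the grasp point.
Start: joints at [66.635, 18.312, 89.639, -0, 72.044, -1.146], TCP at [217.441, 532.317, 227.976] pointing down, gripper open.
Joint ranges: [-177.97, 177.97], [-48.28, 115.42], [12.27, 149.76], [-77.06, 257.06], [2.81, 150.46], [-146.56, 146.56]. Speed limits (degrees/s): [147.25, 147.25, 180, 180, 180, 180].

INTERFACE

Orientations are given as [roll, pitch, yaw] about the fixed x, y, z axes, in that order (R = Rz(yaw) Ry(pitch) Rx(roll)).
In Python, from workcell import env gives the robot as it stands.
- The arm moves only by the tool play_rows, never from a script. Its argument "increments" is a list of rows, each a list of 5 numbers: the shift along the world's x, y, z in mm, then the turn about the world's z in degrees, then the closure, from 0 (fully open) to 1 (shut). In form: [[x, y, z, yaw, fingers], ...]. A call has 1 to 20 rows; each row shifts and turns the commanded pose from where the row before left it; what a row does not reach is not made up. A row lasts 1/8 s, in which the tool goes at most 62.5 mm and 10.7 degrees, less where a joint would pass 70% of its speed; a pose out of reach is approached as far as the arm can. A call is refused whole if a number of a shift passes 62.5 or a number of a turn 10.7, either way. A call with a gripper value outside its range is refused whole. The fingers move at their own pace and stop on an object; "newtons" is the grip in N (left out, the last holds). Time passes only in rows, so rows that do not move let the fingers close. It gives the time, the measured TCP pose, the force and the opening at its end, in the units of the state.
- env.state(): the state, without advancing time (a new reading comes with each control period).
- env.grab_frame(name): name is "side" or "top" or "wrist"; returns the picture (400x640x3 uint8, red, green, blue); there is no depth.
- env.calibration(name): a dict with "fx", "fy", "cx", "cy" (pixels), "dist_coeffs" ([k1, k2, p1, p2, k3] as OpenCV has them; the pictures are not rectified), "R" (3x3) and "t" (3): a world point X has camera coordinates R X + t; the wrist camera has in their place "hand_eye" (4x4, takes a point from camera to tool coordinates, whose origin is the TCP and whose axes are the flange's). Camera axes: x right, y down, z forward; pixel columns grow to the right and rows downward; lengths in mm; the calibration is good to about 2 mm. A picture is of the moment at which its call begins: read the wrist's pose just before it. calibration takes no time and is no camera call.
- env.job_done(): hands the job in, once; it reports no verdict.
The state is a dict: "time_s": time; "qpos": joint angles; "qvel": joint speeds; "effort": joint torques, N m; "ee_pos": TCP position; "ee_rot": TCP orientation; "force": force on the tool from outside, world axes, zero at the start; "torque": the same for the moment, N m; "gripper_width": finger opening in mm.
Only numpy, scipy, OpenCV 4.12 (cv2) and the standard library are available. Lean on these libraries where they do the work, as an engineer would, in place of code of your own. Each camera call takes 0.05 s, during which the arm holds its last target.

## Working session

There is one attempt and no reset: what is moved stays moved. The work goes in short steps, Python scripts to look and compute and a tool call to move; the robot and the scene stay as the last step left them, time stands still between calls to the robot, and variables do not carry over. Pictures are saved under pics/ and viewed, and the job is handed in when it is done.

Besides the shell and the picture viewer there is one more tool, called after "Emit:" in YAML: its name, and indented under it one key for each argument. play_rows: Moves the arm, as the interface text tells. Its arguments: {"type":"object","properties":{"increments":{"type":"array"},"newtons":{"type":"number"}},"required":["increments"]}

```bash
mkdir -p pics; ls
python3 - <<'E'
from workcell import env
import cv2
print(env.state())
for n in("side","top"):
    cv2.imwrite(f"pics/a_{n}.png",env.grab_frame(n)[:,:,::-1])
for n in("side","top","wrist"): print(n,env.calibration(n))
E
```

```text
pics
{'time_s': 0.0, 'qpos': array([ 6.66352724e+01,  1.83511104e+01,  8.97065245e+01,  6.17815215e-04,
        7.20432713e+01, -1.14606242e+00]), 'qvel': array([ 0.07513773, -0.04017947,  0.00969142,  0.0082066 ,  0.07535757,
        0.01270889]), 'effort': array([ 1.76309612e-03, -4.12468529e+01, -2.31975228e+01,  7.28629204e-02,
        4.58164327e-02, -1.47228511e-04]), 'ee_pos': array([217.23906025, 531.86500412, 227.12477467]), 'ee_rot': array([-1.79899126e+02, -2.60551380e-03,  1.57781142e+02]), 'force': array([ 0.21900343, -0.10771139,  0.65444631]), 'torque': array([-0.00750131,  0.0018533 , -0.03261126]), 'gripper_width': 90.91855896387545}
side {'fx': 441.9949216241747, 'fy': 441.9949216241747, 'cx': 320.46084108544744, 'cy': 192.09844866966873, 'dist_coeffs': array([-0.04406258,  0.        ,  0.        ,  0.        ,  0.        ]), 'R': array([[ 0.93971063, -0.34125728,  0.02207702],
       [-0.21706248, -0.64511353, -0.73260659],
       [ 0.26424952,  0.68364611, -0.6802942 ]]), 't': array([-501.77070925,  232.73563883,  938.04165712])}
top {'fx': 395.04213600895054, 'fy
[... 257 characters left out ...]
1390278e-04, -7.20046241e-02],
       [ 7.20018739e-02,  3.14070798e-03, -9.97399552e-01]]), 't': array([ 64.77103286, 547.12314645, 888.59356054])}
wrist {'fx': 323.5402594449684, 'fy': 323.5402594449684, 'cx': 318.54271050919857, 'cy': 200.77101997864443, 'dist_coeffs': array([-0.01091756,  0.        ,  0.        ,  0.        ,  0.        ]), 'hand_eye': array([[-8.45216357e-04, -9.68171282e-01, -2.50287145e-01,
         7.11380598e+01],
       [ 9.99999520e-01, -9.42377274e-04,  2.68358418e-04,
         1.54525998e-01],
       [-4.95681830e-04, -2.50286798e-01,  9.68171614e-01,
        -1.56001718e+02],
       [ 0.00000000e+00,  0.00000000e+00,  0.00000000e+00,
         1.00000000e+00]])}
```

View pics/a_side.png

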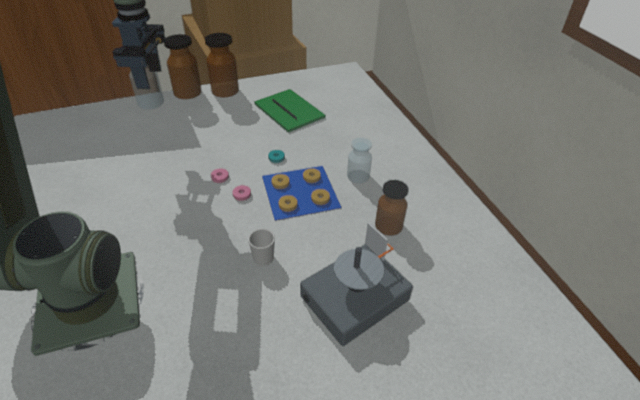

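View pics/a_top.png

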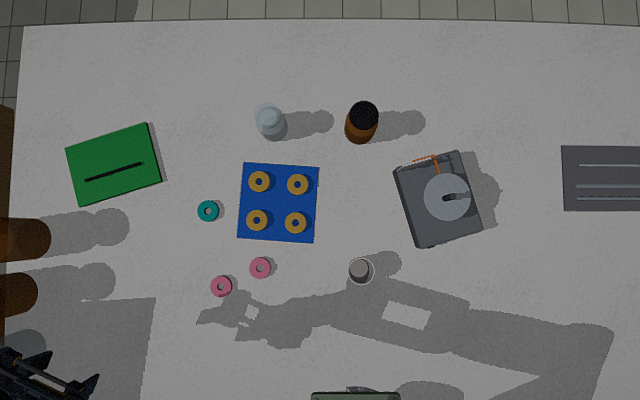

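The brass rings are on the mat at top-view pixels (259,181), (297,184), (256,220) and (295,223). The look-alikes are pink at (221,286) and (260,268), and turquoise at (208,210). The amber bottle stopper is at (363,114), the clear bottle at (270,120), the beaker at (362,270), and the balance pan at (447,197) with its post leaning left in the view.

```bash
cat > h.py <<'E'
from workcell import env
import cv2, numpy as np
def cal(n): return env.calibration(n)
def ray(c,uv):
    K=np.array([[c['fx'],0,c['cx']],[0,c['fy'],c['cy']],[0,0,1]])
    p=cv2.undistortPoints(np.array(uv,float).reshape(-1,1,2),K,np.array(c['dist_coeffs'])).reshape(-1,2)
    d=np.c_[p,np.ones(len(p))]@c['R']       # R^T d
    o=-c['R'].T@c['t']
    return o,d
def onplane(c,uv,z):
    o,d=ray(c,uv); s=(z-o[2])/d[:,2]; return o+d*s[:,None]
def proj(c,X):
    K=np.array([[c['fx'],0,c['cx']],[0,c['fy'],c['cy']],[0,0,1]])
    return cv2.projectPoints(np.array(X,float).reshape(-1,1,3),cv2.Rodrigues(c['R'])[0],c['t'],K,np.array(c['dist_coeffs']))[0].reshape(-1,2)
def wristcal(pos,rpy):
    from scipy.spatial.transform import Rotation as Ro
    c=dict(env.calibration('wrist')); T=np.eye(4); T[:3,:3]=Ro.from_euler('xyz',rpy,degrees=True).as_matrix(); T[:3,3]=pos
    M=np.linalg.inv(T@c['hand_eye']); c['R']=M[:3,:3]; c['t']=M[:3,3]; return c
E
python3 - <<'E'
from h import *
for n in('top','side'):
    im=cv2.imread(f'pics/a_{n}.png'); c=cal(n)
    hsv=cv2.cvtColor(im,cv2.COLOR_BGR2HSV)
    for nm,lo,hi,z in(('blue',(110,120,60),(125,255,255),4),('brass',(12,90,90),(30,255,255),18),('orange',(8,150,120),(20,255,255),110)):
        m=cv2.inRange(hsv,lo,hi)
        for k in cv2.findContours(m,cv2.RETR_EXTERNAL,2)[0]:
            a=cv2.contourArea(k)
            if a<25: continue
            x,y,w,h=cv2.boundingRect(k)
            M=cv2.moments(k); 
            e=cv2.minAreaRect(k)
            print(n,nm,a,np.round(e[0],1),np.round(e[1],1),round(e[2]),np.round(onplane(c,[e[0]],z)[0],1))
t=cv2.imread('pics/a_top.png')[130:260,370:510]; s=cv2.imread('pics/a_side.png')[210:345,290:420]
cv2.imwrite('pics/b1.png',cv2.resize(t,None,fx=5,fy=4.5*5/4.5,interpolation=2)[:600])
cv2.imwrite('pics/b2.png',cv2.resize(s,None,fx=4.4,fy=4.4,interpolation=2))
E
```

```text
top brass 319.0 [295. 222.] [20. 20.] 90 [493.1 138.1  18. ]
top brass 317.0 [257. 220.] [20. 20.] 90 [497.5 225.7  18. ]
top brass 315.5 [297. 184.] [20. 20.] 90 [580.8 134.1  18. ]
top brass 313.5 [259. 181.] [20. 20.] 90 [587.8 222.3  18. ]
side blue 2161.5 [301.4 191.6] [45.  70.5] 79 [542.7 175.6   4. ]
side brass 206.0 [390.  206.7] [25.6 14.3] 25 [737.5  33.7  18. ]
side brass 188.5 [287.5 203. ] [14. 17.] 90 [490.4 131.5  18. ]
side brass 178.0 [320.  196.5] [13. 16.] 90 [578.6 127.6  18. ]
side brass 159.0 [280. 181.] [12. 16.] 90 [495.9 220.5  18. ]
side brass 150.5 [311.5 175. ] [12. 15.] 90 [585.8 216.9  18. ]
side brass 35.5 [178.  62.] [8. 6.] 90 [ 313.7 1019.8   18. ]
side brass 345.5 [198.9  36.2] [52.7  9.9] 59 [ 426.2 1236.4   18. ]
side brass 898.0 [279.7  50.2] [59.9 76. ] 43 [718.6 997.9  18. ]
side brass 32.5 [218.3   7.6] [11.2  8.6] 79 [ 564.6 1542.1   18. ]
```

Run:
```python
import cv2
t=cv2.imread('pics/a_top.png')[150:300,190:320]
cv2.imwrite('pics/b3.png',cv2.resize(t,None,fx=4,fy=4,interpolation=2))
```

```text
(no output)
```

View pics/b1.png

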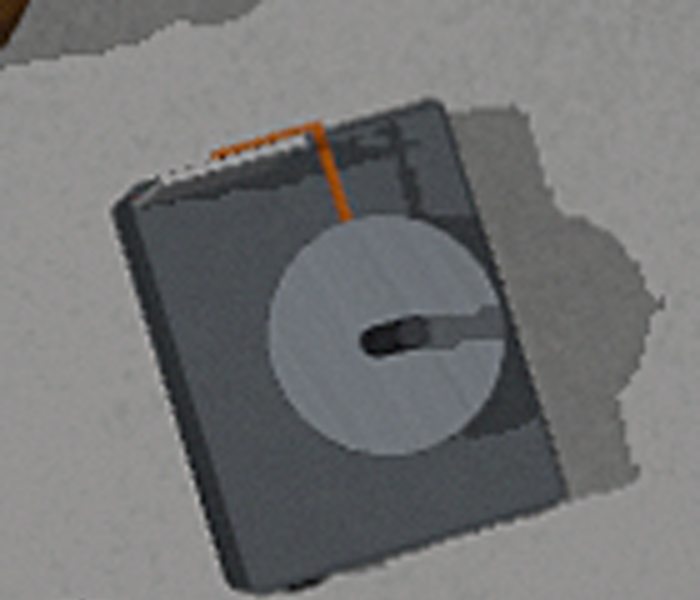

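View pics/b2.png

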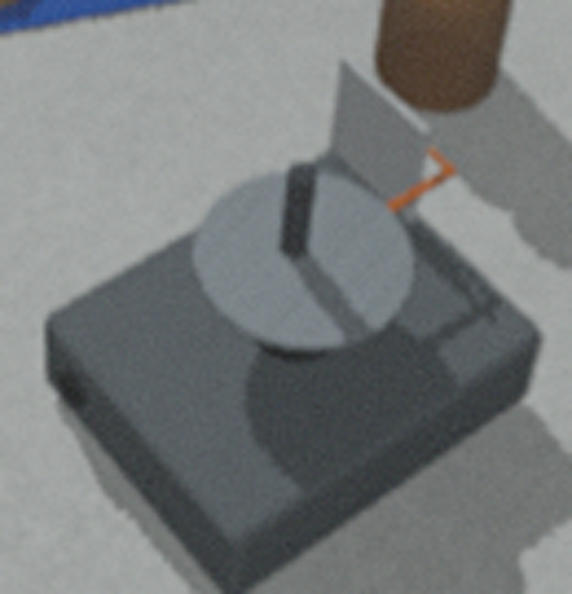

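View pics/b3.png

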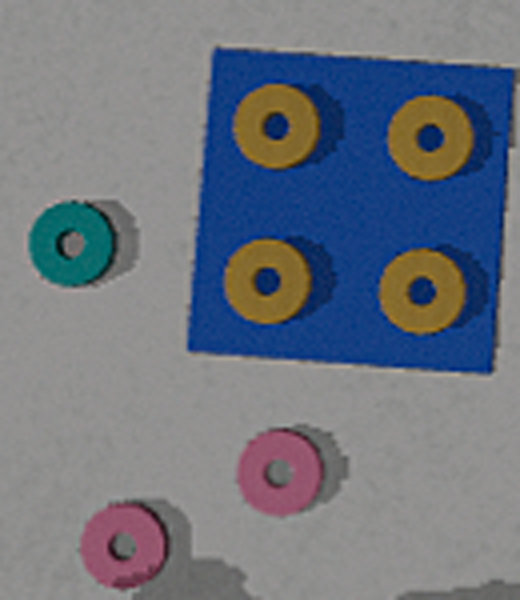

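Run:
```python
from h import *
c=cal('top'); s=cal('side')
im=cv2.imread('pics/a_top.png'); g=im.astype(int)
# pan: lighter than housing
hsv=cv2.cvtColor(im,cv2.COLOR_BGR2HSV)
m=((hsv[:,:,2]>100)&(hsv[:,:,2]<200)).astype(np.uint8); 
roi=np.zeros_like(m); cv2.circle(roi,(447,197),27,1,-1); 
m=cv2.morphologyEx(m*roi,cv2.MORPH_CLOSE,np.ones((3,3)))
k=max(cv2.findContours(m,0,1)[0],key=cv2.contourArea); h=cv2.convexHull(k)
print('pan',cv2.fitEllipse(h), onplane(c,[cv2.fitEllipse(h)[0]],114), im[197,430],im[197,412])
d=((hsv[:,:,2]<60)).astype(np.uint8); roi[:]=0; cv2.circle(roi,(447,197),14,1,-1)
k=max(cv2.findContours(d*roi,0,1)[0],key=cv2.contourArea); print('post',cv2.minAreaRect(k),cv2.boundingRect(k))
print('top tip',onplane(c,[(445.2,198.2)],168),'base',onplane(c,[(452.4,196.2)],114))
# side post: zoom 4.4, origin 290,210; tip (302,168) base(293,252)
print('side tip',onplane(s,[(290+302/4.4,210+168/4.4)],168),'base',onplane(s,[(290+293/4.4,210+250/4.4)],114))
print('side pan',onplane(s,[(290+304/4.4,210+260/4.4)],114))
for nm,p,z in (('amber',(363,114),130),('clear',(268,114),115),('beaker',(361,270),70)): print(nm,onplane(c,[p],z))
z=lambda x,y:(370+x/5,130+y/5)
print('housing top corners',onplane(c,[z(133,203),z(435,105),z(568,495),z(240,590)],60))
```

```text
pan ((447.7665710449219, 195.77906799316406), (48.11910629272461, 49.92734909057617), 77.10404968261719) [[ 546.17007175 -185.72385369  114.        ]] [120 114 107] [86 81 78]
post ((448.8019104003906, 197.05661010742188), (6.043863773345947, 13.59869384765625), 74.05460357666016) (442, 193, 14, 8)
top tip [[ 537.18108713 -164.10762091  168.        ]] base [[ 545.30496998 -195.41276011  114.        ]]
side tip [[ 542.75008646 -178.97737994  168.        ]] base [[ 541.8715941  -181.81822591  114.        ]]
side pan [[ 544.34139711 -188.61744876  114.        ]]
amber [[713.57640126  -9.5123088  130.        ]]
clear [[718.08100493 188.52291993 115.        ]]
beaker [[389.51869621  -8.6470041   70.        ]]
housing top corners [[ 606.23764567  -89.3502452    60.        ]
 [ 650.73181159 -225.43224392   60.        ]
 [ 477.0677506  -280.78242394   60.        ]
 [ 435.91645663 -134.4004867    60.        ]]
```

Run:
```python
from h import *
c=cal('top')
print('tip',onplane(c,[(452.4,196.2)],168),'base',onplane(c,[(445.2,198.2)],114))
```

```text
tip [[ 541.07164661 -178.26486182  168.        ]] base [[ 541.13720184 -180.24679287  114.        ]]
```

Emit:
play_rows:
  increments:
    - [20, -45, 5, -10.4, 0.2]
    - [20, -45, 5, -10.4, 0.2]
    - [20, -45, 5, -10.4, 0.2]
    - [20, -45, 5, -10.4, 0.2]
    - [20, -45, 5, -10.4, 0.2]
    - [20, -45, 5, -10.4, 0.2]
    - [20, -45, 5, -10.4, 0.2]
    - [20, -45, 5, -10.4, 0.2]
    - [20, -45, 5, -10.4, 0.2]
    - [20, -45, 5, -10.4, 0.2]
    - [20, -45, 5, -10.4, 0.2]
    - [20, -45, 5, -10.4, 0.2]
    - [20, -45, 5, -10.2, 0.2]
    - [20, -45, 5, -6, 0.2]
    - [20, -45, 5, 0, 0.2]
    - [15, -40, 0, 0, 0.2]
    - [0, 0, 0, 0, 0.2]
  newtons: 20

```text
time_s: 2.22
ee_pos: [532.9, -185.1, 301.7]
ee_rot: [-180.0, 0.1, 16.6]
force: [-0.5, 0.5, -0.1]
gripper_width: 73.3
```

Run:
```python
from h import *
s=env.state(); im=env.grab_frame('wrist')[:,:,::-1]
cv2.imwrite('pics/w1.png',im); print(s['ee_pos'],s['ee_rot'])
c=wristcal(s['ee_pos'],s['ee_rot'])
print(proj(c,[[541.5,-179.3,168],[541.5,-179.3,114],[546,-186,114]]))
```

```text
[ 532.86752314 -185.05100812  301.6840512 ] [-1.79973334e+02  8.77175264e-02  1.65873082e+01]
[[316.15311083 184.68766524]
 [316.57926744 174.40403501]
 [323.75623264 172.1896518 ]]
```

View pics/w1.png

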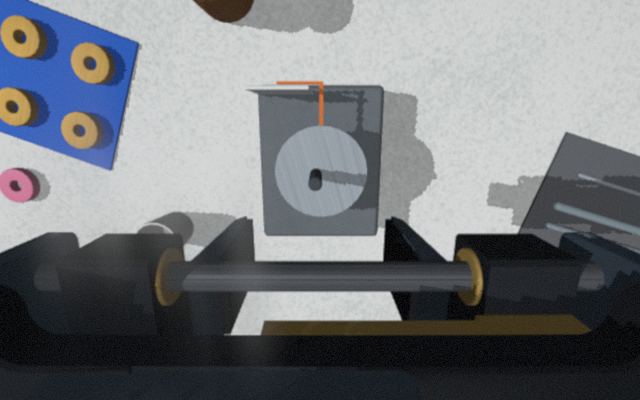

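Run:
```python
from h import *
im=cv2.imread('pics/w1.png')
cv2.imwrite('pics/w1z.png',cv2.resize(im[115:225,265:375],None,fx=5.4,fy=5.4,interpolation=2))
cv2.imwrite('pics/w1y.png',cv2.resize(im[160:200,300:340],None,fx=14,fy=14,interpolation=0))
c=wristcal([ 532.86752314,-185.05100812,301.6840512 ],[-1.79973334e+02,8.77175264e-02,1.65873082e+01])
hsv=cv2.cvtColor(im,cv2.COLOR_BGR2HSV); v=hsv[:,:,2]
print(v[171,265:375:2]); 
roi=np.zeros_like(v); cv2.circle(roi,(321,171),50,1,-1)
m=cv2.morphologyEx(((v>128)&(v<205)).astype(np.uint8)*roi,cv2.MORPH_OPEN,np.ones((3,3)))
k=max(cv2.findContours(m,0,1)[0],key=cv2.contourArea); e=cv2.fitEllipse(cv2.convexHull(k)); print(e,onplane(c,[e[0]],114))
```

```text
[115 117 118 115 111 159 170 164 167 173 165 163 164 168 168 168 172 167
 170 168 167 167 165  76  41  29  38  35 100 116 117 122 135 135 133 129
 123 141 140 161 162 161 170 168 170 172 167 163 163 167 170 106  84  78
  81]
((320.3255615234375, 170.63819885253906), (91.76226043701172, 92.08051300048828), 141.78672790527344) [[ 546.5610719  -181.99141652  114.        ]]
```

View pics/w1z.png

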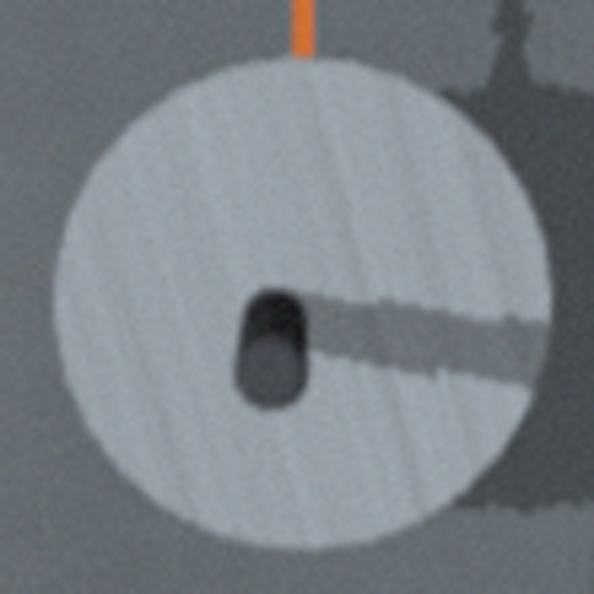

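View pics/w1y.png

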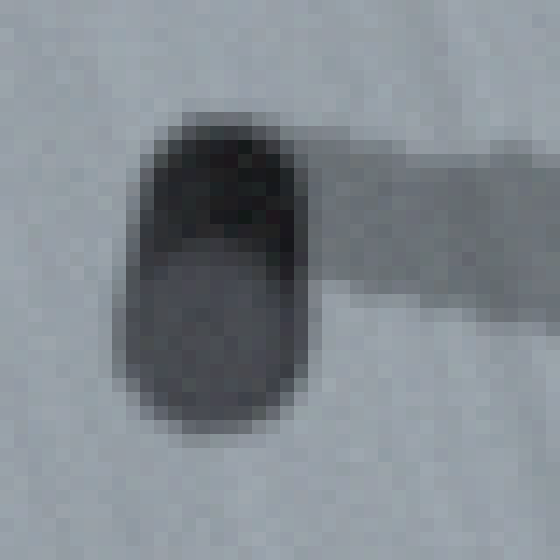

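Run:
```python
from h import *
c=wristcal([ 532.86752314,-185.05100812,301.6840512 ],[-1.79973334e+02,8.77175264e-02,1.65873082e+01])
for z in(162,168): print('tip',onplane(c,[(314.7,183.5)],z))
for z in (108,114): print('base',onplane(c,[(315.3,174.1)],z),'pan',onplane(c,[(320.3,170.6)],z))
im=cv2.imread('pics/w1.png'); hsv=cv2.cvtColor(im,cv2.COLOR_BGR2HSV)
m=cv2.inRange(hsv,(12,90,90),(30,255,255))
for k in cv2.findContours(m,cv2.RETR_EXTERNAL,2)[0]:
    if cv2.contourArea(k)>300: e=cv2.minAreaRect(k); print(np.round(e,1) if 0 else e,onplane(c,[e[0]],14))
```

```text
tip [[ 540.9804956  -177.98924018  162.        ]]
tip [[ 542.18277906 -177.71635083  168.        ]]
base [[ 540.39899148 -178.1216936   108.        ]] pan [[ 545.65654686 -182.25733832  108.        ]]
base [[ 541.42553594 -177.88868477  114.        ]] pan [[ 546.5928527 -181.9533469  114.       ]]
((473.3843688964844, 274.6299133300781), (55.717769622802734, 17.657880783081055), 72.6459732055664) [[ 445.04865839 -454.03736148   14.        ]]
((79.0, 129.5), (35.0, 34.0), 90.0) [[492.10568827 141.22038603  14.        ]]
((15.5, 106.5), (37.0, 31.0), 90.0) [[498.31064696 226.78249062  14.        ]]
((90.5, 62.5), (39.0, 37.0), 90.0) [[581.43490956 136.06528167  14.        ]]
((20.0, 36.5), (41.0, 38.0), 90.0) [[587.30662136 226.62404179  14.        ]]
```

Emit:
play_rows:
  increments:
    - [-5, 45, -20, 0, 0.2]
    - [-5, 45, -20, 0, 0.2]
    - [-5, 45, -20, 0, 0.2]
    - [-5, 45, -20, 0, 0.2]
    - [-5, 45, -20, 0, 0.2]
    - [-5, 45, -20, 0, 0.2]
    - [-5, 45, -20, 0, 0.2]
    - [-5, 10, -20, 0, 0.2]
    - [0, 0, 0, 0, 0.2]
    - [0, 0, 0, 0, 0.2]

```text
time_s: 3.52
ee_pos: [492.6, 142.4, 143.8]
ee_rot: [180.0, -0.1, 16.8]
force: [-0.0, 0.8, -0.3]
gripper_width: 72.9
```

```bash
cat > w.py <<'E'
from h import *
import sys
s=env.state(); im=np.ascontiguousarray(env.grab_frame('wrist')[:,:,::-1])
cv2.imwrite(f'pics/{sys.argv[1]}.png',im); print(s['time_s'],s['ee_pos'],s['ee_rot'],s['force'])
c=wristcal(s['ee_pos'],s['ee_rot'])
hsv=cv2.cvtColor(im,cv2.COLOR_BGR2HSV)
m=cv2.inRange(hsv,(12,90,90),(30,255,255))
cs,hi=cv2.findContours(m,cv2.RETR_CCOMP,2)
for k,h in zip(cs,hi[0]):
    if cv2.contourArea(k)>60: e=cv2.fitEllipse(k); print('hole' if h[3]>=0 else 'outer',np.round(e[0],1),np.round(e[1],1),np.round(onplane(c,[e[0]],18),1))
E
python3 w.py w2
```

```text
3.525 [492.57893686 142.37689228 143.82165939] [ 1.79985063e+02 -7.02269004e-02  1.68003569e+01] [-0.00235052  0.80710701 -0.33987936]
outer [159.6 287.5] [ 8.  32.8] [[361.8 264.9  18. ]]
outer [470.9 273.5] [22.1 53. ] [[462.8 -18.2  18. ]]
outer [322.5 197.8] [52.2 52.7] [[493.2 139.7  18. ]]
hole [322.3 198.1] [17.1 18.9] [[493.  139.8  18. ]]
outer [227.7 163.7] [52.3 55.5] [[498.8 228.1  18. ]]
hole [227.8 164.3] [19.7 20.1] [[498.3 227.9  18. ]]
outer [357.8 101.8] [56.7 59.3] [[580.8 135.5  18. ]]
hole [357.  102.5] [19.9 20.8] [[580.  135.9  18. ]]
outer [257.1  61. ] [58.2 63.7] [[587.4 223.8  18. ]]
hole [257.   61.8] [20.2 21.9] [[586.8 223.7  18. ]]
outer [629.8  -1.8] [13.5 30. ] [[717.1 -44.1  18. ]]
```

View pics/w2.png

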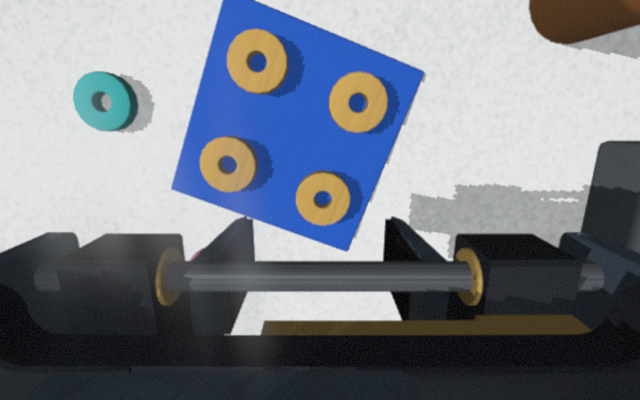

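Close-up check: a brass ring on the blue mat, at wrist pixel (322,198), lies between the fingers. The turquoise look-alike is far off at (104,101).

Emit:
play_rows:
  increments:
    - [0.5, -2.7, -40, 0, 0.2]
    - [0, 0, -40, 0, 0.2]
    - [0, 0, -25, 0, 0.2]
    - [0, 0, -12, 0, 0.2]
    - [0, 0, -7, 0, 0.2]
    - [0, 0, 0, 0, 0.2]
    - [0, 0, 0, 0, 0.3]
    - [0, 0, 0, 0, 0.4]
    - [0, 0, 0, 0, 0.5]
    - [0, 0, 0, 0, 0.6]
    - [0, 0, 0, 0, 0.6]
    - [0, 0, 0, 0, 0.6]
  newtons: 20

```text
time_s: 5.08
ee_pos: [493.3, 139.6, 19.4]
ee_rot: [180.0, -0.0, 16.8]
force: [0.3, -1.0, 5.9]
gripper_width: 48.9
```

Emit:
play_rows:
  increments:
    - [0, 0, 10, 0, 0.6]
    - [0, 0, 30, 0, 0.6]
    - [0, 0, 50, 0, 0.6]
    - [0, 0, 60, 0, 0.6]
    - [0, 0, 60, 0, 0.6]
    - [0, 0, 0, 0, 0.6]
    - [0, 0, 0, 0, 0.6]

```text
time_s: 5.95
ee_pos: [491.8, 139.4, 228.0]
ee_rot: [-180.0, 0.1, 16.8]
force: [0.1, -0.7, -3.2]
gripper_width: 48.8
```

```bash
python3 w.py w3
```

```text
5.95 [491.83407904 139.392918   228.01190272] [-1.79992570e+02  1.34891438e-01  1.67795357e+01] [ 0.0709507  -0.68145226 -3.21548907]
outer [317.4 283.9] [24.2 51.7] [[363.6 103.3  18. ]]
outer [210.7 281.1] [10.6 42.9] [[328.7 232.5  18. ]]
outer [423.7 275. ] [17.6 52.1] [[413.4 -20.   18. ]]
outer [316.8 235.7] [48.7 94.1] [[425.1 122.5  18. ]]
outer [245.8 151.4] [40.9 43. ] [[498.7 227.9  18. ]]
hole [245.2 151.9] [15.5 16.5] [[498.  228.4  18. ]]
outer [346.5 103.3] [43.4 45.3] [[580.7 135.4  18. ]]
hole [346.1 103.7] [15.6 16.6] [[580.1 135.6  18. ]]
outer [269.   72.1] [44.2 48.1] [[587.3 223.9  18. ]]
hole [269.   72.6] [15.9 16.9] [[586.8 223.7  18. ]]
outer [547.1  19.8] [34.5 57.4] [[718.9 -36.5  18. ]]
```

View pics/w3.png

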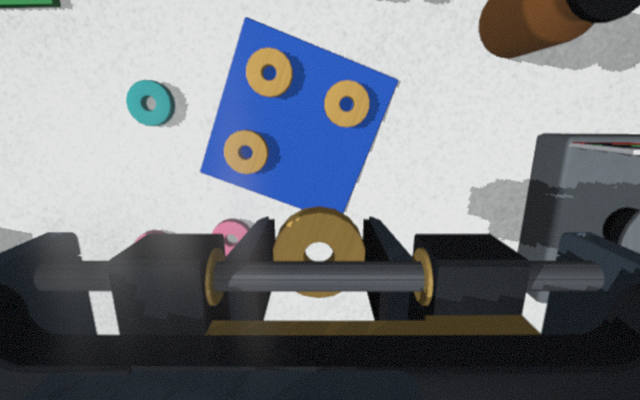

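```bash
cat > ringoff.py <<'E'
from h import *
import sys
# ring held: hole outline at top face in wrist image -> tool xy
im=cv2.imread(f'pics/{sys.argv[1]}.png'); hsv=cv2.cvtColor(im,cv2.COLOR_BGR2HSV)
m=cv2.inRange(hsv,(10,70,50),(32,255,255))
x0,y0=260,195
cv2.imwrite(f'pics/{sys.argv[1]}z.png',cv2.resize(im[195:310,250:390],None,fx=5,fy=5,interpolation=2))
c=wristcal([0,0,0],[180,0,0])
# outer edges: left/right extreme columns and top row in the ring
for z in(-1.4,): 
    for v in [(319,252)]: print(onplane(c,[v],z))
print('expected outline', np.round(proj(c,[[25*np.cos(a),25*np.sin(a),-1.4] for a in np.radians([0,90,180,270])]),1), np.round(proj(c,[[8*np.cos(a),8*np.sin(a),-1.4] for a in np.radians([0,90,180,270])]),1))
E
python3 ringoff.py w3
```

```text
[[ 1.53796463  0.45732516 -1.4       ]]
expected outline [[319.9 209. ]
 [272.3 254.7]
 [319.9 297.1]
 [367.4 254.7]] [[319.9 240.5]
 [304.6 254.7]
 [319.9 268.6]
 [335.1 254.7]]
```

View pics/w3z.png

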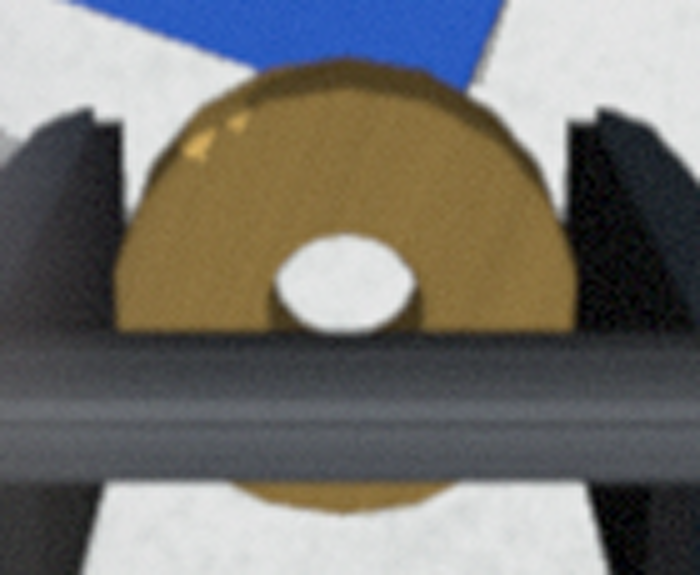

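Emit:
play_rows:
  increments:
    - [7, -45, 0, 0, 0.6]
    - [7, -45, 0, 0, 0.6]
    - [7, -45, 0, 0, 0.6]
    - [7, -45, 0, 0, 0.6]
    - [7, -45, 0, 0, 0.6]
    - [7, -45, 0, 0, 0.6]
    - [7, -37, -8, 0, 0.6]
    - [0, -10, -20, 0, 0.6]
    - [0, 0, 0, 0, 0.6]
    - [0, 0, 0, 0, 0.6]
    - [0, 0, 0, 0, 0.6]

```text
time_s: 7.38
ee_pos: [542.2, -176.7, 201.4]
ee_rot: [180.0, -0.0, 16.8]
force: [0.5, 0.5, -1.8]
gripper_width: 48.7
```

```bash
python3 w.py w4; python3 ringoff.py w4
python3 - <<'E'
from h import *
for n,(x,y,w,h) in (('top',(390,130,120,110)),('side',(310,170,110,100))):
    im=env.grab_frame(n)[:,:,::-1]; cv2.imwrite(f'pics/c_{n}.png',im); cv2.imwrite(f'pics/c_{n}z.png',cv2.resize(im[y:y+h,x:x+w],None,fx=5,fy=5,interpolation=2))
s=env.state(); print(s['ee_pos'],s['force'])
E
```

```text
7.375 [ 542.21238505 -176.65867809  201.43296284] [ 1.79983035e+02 -3.68446034e-02  1.68382802e+01] [ 0.52465013  0.52791805 -1.76243476]
outer [317.4 287.4] [17.2 45.6] [[ 424.7 -209.9   18. ]]
outer [210.8 280.5] [10.7 43.3] [[397.3 -88.9  18. ]]
outer [423.7 274.6] [16.2 51.8] [[ 475.8 -322.6   18. ]]
outer [317.1 235.2] [47.9 93.9] [[ 486.5 -191.    18. ]]
outer [29. 58.] [44.7 55.9] [[581.4 133.3  18. ]]
hole [28.7 58.5] [15.5 19.6] [[580.9 133.5  18. ]]
[[ 1.53370855  0.45793122 -1.4       ]]
expected outline [[319.9 209. ]
 [272.3 254.7]
 [319.9 297.1]
 [367.4 254.7]] [[319.9 240.4]
 [304.7 254.7]
 [319.9 268.6]
 [335.1 254.7]]
[ 542.18600106 -176.91150157  201.59819296] [ 0.18625455 -0.90096625 -2.47779494]
```

View pics/w4z.png

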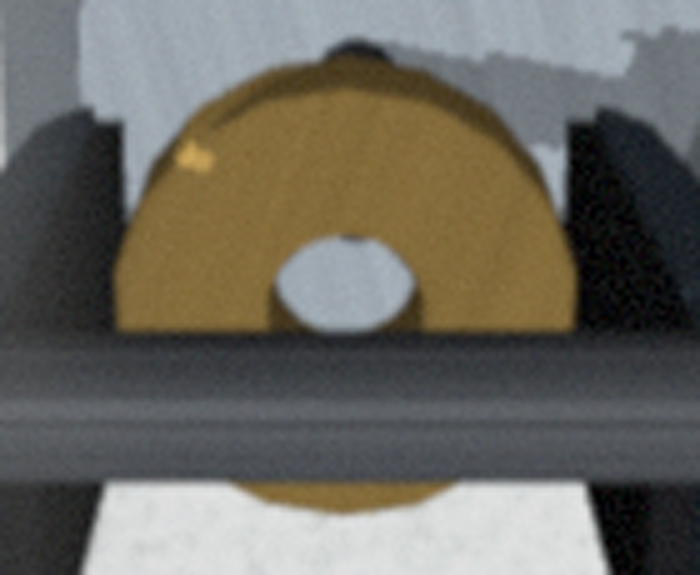

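View pics/c_sidez.png

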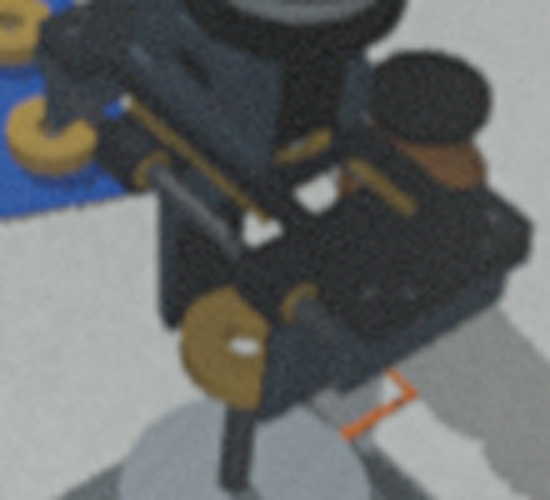

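View pics/c_topz.png

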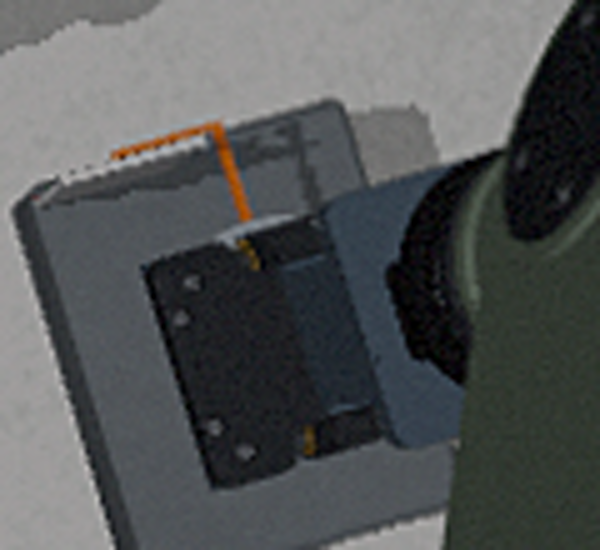

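Run:
```python
from h import *
c=wristcal([ 542.2,-176.8,201.5],[179.98,-.04,16.84])
for z in(110,114,118):
  # base circle of post, farthest (tool +x) edge
  u=np.array([np.cos(np.radians(16.8)),np.sin(np.radians(16.8))])
  for p in ((541.5,-178),(540.9,-178)):
    print(z,p,proj(c,[[p[0]+6.5*u[0],p[1]+6.5*u[1],z],[p[0],p[1],z]]).round(1).tolist())
s=cal('side')
# side: post axis at visible part: zoom (238,460)-> px
im=cv2.imread('pics/c_side.png'); g=cv2.cvtColor(im,cv2.COLOR_BGR2GRAY)
for r in (256,260,264): print(r,g[r,350:368])
for z in (120,140,160): print(z,proj(s,[[541.5,-178,z]]).round(1))
# ring hole predicted
off=np.array([-.5,-.3]); print('ring top centre',proj(s,[[542.2-.5,-176.8-.3,200.1],[542.2-.84,-176.8-.67,200.1]]).round(1), 'seen hole', 310+243/5,170+345/5)
```

```text
110 (541.5, -178) [[320.7, 201.3], [320.7, 209.3]]
110 (540.9, -178) [[320.5, 202.1], [320.5, 209.9]]
114 (541.5, -178) [[320.7, 202.6], [320.7, 210.7]]
114 (540.9, -178) [[320.5, 203.4], [320.5, 211.4]]
118 (541.5, -178) [[320.7, 204.0], [320.7, 212.1]]
118 (540.9, -178) [[320.5, 204.7], [320.5, 212.8]]
256 [141 142 146 137 112  72  54  61  64  55  81 125 140 145 144 144 141 144]
260 [145 143 143 135  90  58  57  61  60  64 101 142 146 143 141 142 141 140]
264 [140 141 139 114  69  55  62  63  53  80 124 142 143 144 139 138 143 143]
120 [[355.9 263.6]]
140 [[356.7 257.2]]
160 [[357.5 250.7]]
ring top centre [[359.1 236.5]
 [359.  236.7]] seen hole 358.6 239.0
```

Emit:
play_rows:
  increments:
    - [0, 0, -6, 0, 0.6]
    - [0, 0, -6, 0, 0.6]
    - [0, 0, -5, 0, 0.6]
    - [0, 0, -5, 0, 0.6]
    - [0, 0, -4, 0, 0.6]
    - [0, 0, 0, 0, 0.6]
    - [0, 0, 0, 0, 0.6]
    - [0, 0, 0, 0, 0.6]

```text
time_s: 8.52
ee_pos: [542.0, -177.4, 175.2]
ee_rot: [180.0, -0.0, 16.8]
force: [-0.7, 0.0, -1.8]
gripper_width: 48.7
```

```bash
python3 w.py w5|head -1; python3 ringoff.py w5 >/dev/null
python3 - <<'E'
from h import *
f=[]
for n,(x,y,w,h) in (('side',(310,170,110,100)),)*6:
    im=env.grab_frame(n)[:,:,::-1]; f.append(env.state()['force'])
cv2.imwrite(f'pics/d_{n}z.png',cv2.resize(im[y:y+h,x:x+w],None,fx=5,fy=5,interpolation=2))
s=env.state(); print(s['ee_pos'],np.mean(f,0),np.std(f,0))
E
```

```text
8.525 [ 541.99053506 -177.41344392  175.15535977] [ 1.79985688e+02 -1.19751002e-02  1.67818445e+01] [-0.6583914   0.01973505 -1.76598881]
[ 541.93507482 -177.40908996  175.01659479] [ 0.33854609 -0.41837334 -1.94541052] [0.7857531  0.28309335 0.29496152]
```

View pics/w5z.png

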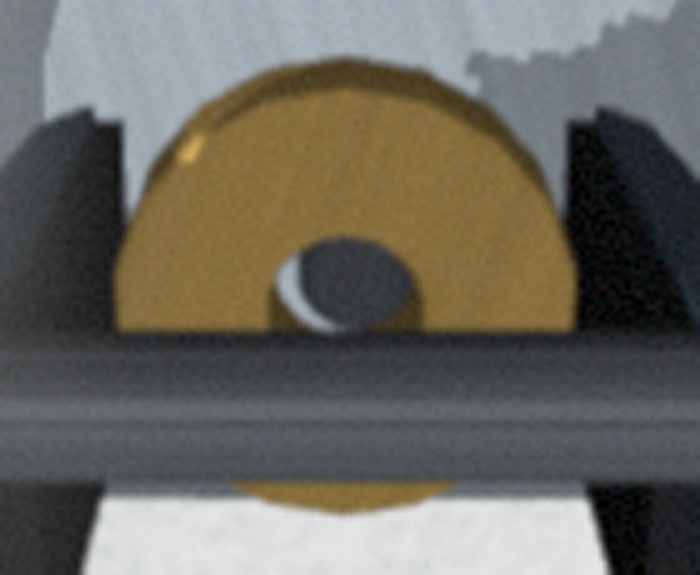

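View pics/d_sidez.png

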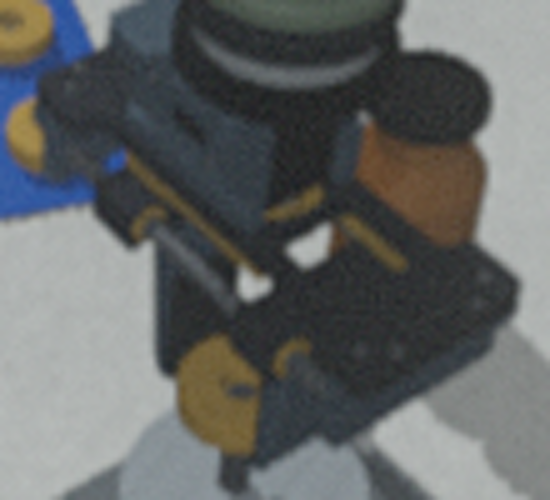

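Run:
```python
from h import *
c=wristcal([0,0,0],[180,0,0])
# note tool frame here: world = diag(1,-1,-1) tool
def circ(cx,cy,z,r): # tool coords
    a=np.linspace(0,2*np.pi,73); P=np.c_[cx+r*np.cos(a),-(cy+r*np.sin(a)),np.full(73,-z)]
    q=(proj(c,P)-[250,195])*5; return q.min(0).round(),q.max(0).round()
for z in(1.4,15.4): print('bore',z,circ(-1,.4,z,8))
for z in(5,10,15.4):
  for dx in (-2,-1,0): print('tip',z,dx,circ(dx,-1.0,z,6.0))
```

```text
bore 1.4 (array([277., 236.]), array([429., 377.]))
bore 15.4 (array([282., 189.]), array([423., 321.]))
tip 5 -2 (array([284., 250.]), array([396., 353.]))
tip 5 -1 (array([284., 241.]), array([396., 345.]))
tip 5 0 (array([284., 232.]), array([396., 336.]))
tip 10 -2 (array([286., 232.]), array([394., 333.]))
tip 10 -1 (array([286., 224.]), array([394., 325.]))
tip 10 0 (array([286., 215.]), array([394., 317.]))
tip 15.4 -2 (array([287., 215.]), array([393., 313.]))
tip 15.4 -1 (array([287., 206.]), array([393., 305.]))
tip 15.4 0 (array([287., 198.]), array([393., 297.]))
```

Emit:
play_rows:
  increments:
    - [0.3, -1.1, 0, 0, 0.6]
    - [0, 0, -4, 0, 0.6]
    - [0, 0, -4, 0, 0.6]
    - [0, 0, -4, 0, 0.6]
    - [0, 0, 0, 0, 0.6]
    - [0, 0, 0, 0, 0.6]

```text
time_s: 9.62
ee_pos: [542.3, -178.5, 163.0]
ee_rot: [180.0, -0.0, 16.8]
force: [-0.6, 0.5, -2.6]
gripper_width: 48.3
```

```bash
python3 w.py w6|head -1; python3 ringoff.py w6 >/dev/null
```

```text
9.625 [ 542.29845171 -178.49391995  163.01228249] [ 1.79991209e+02 -5.94375918e-03  1.67808797e+01] [-0.55488162  0.52977529 -2.6461591 ]
```

View pics/w6z.png

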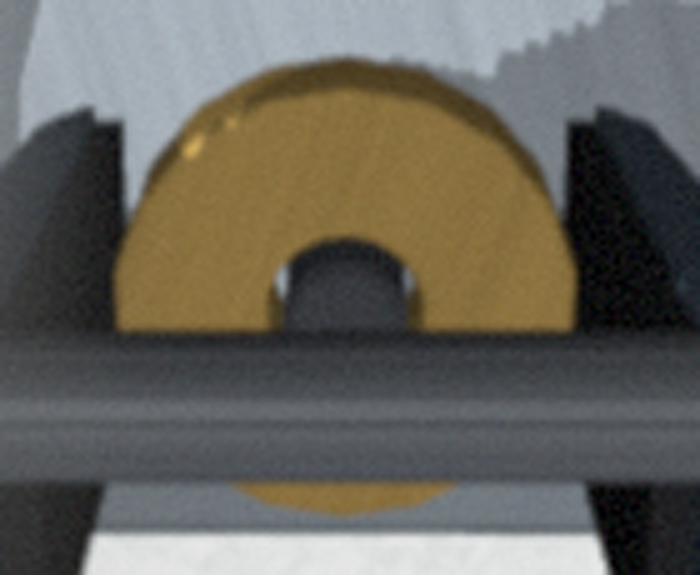

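Emit:
play_rows:
  increments:
    - [0, 0, -8, 0, 0.6]
    - [0, 0, -8, 0, 0.6]
    - [0, 0, -7, 0, 0.6]
    - [0, 0, -5, 0, 0.6]
    - [0, 0, -4, 0, 0.6]
    - [0, 0, -3, 0, 0.6]
    - [0, 0, -2, 0, 0.6]
    - [0, 0, -1, 0, 0.6]
    - [0, 0, 0, 0, 0.6]
    - [0, 0, 0, 0, 0.6]
    - [0, 0, 0, 0, 0.6]

```text
time_s: 11.05
ee_pos: [542.3, -178.5, 125.1]
ee_rot: [180.0, -0.0, 16.8]
force: [-0.4, 0.6, -1.5]
gripper_width: 48.4
```

Run:
```python
from h import *
f=[]
for n,(x,y,w,h) in (('side',(310,170,110,100)),)*4:
    im=env.grab_frame(n)[:,:,::-1]; f.append(env.state()['force'])
cv2.imwrite(f'pics/e_{n}z.png',cv2.resize(im[y:y+h,x:x+w],None,fx=5,fy=5,interpolation=2))
s=env.state(); print(s['ee_pos'],np.mean(f,0),np.std(f,0))
```

```text
[ 542.27116798 -178.50063503  125.02384799] [-0.33593603 -0.09196213 -1.6440931 ] [0.62080822 0.42097915 0.49040429]
```

View pics/e_sidez.png

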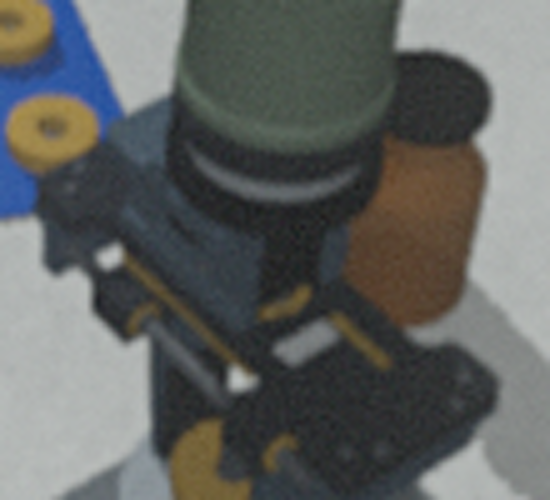

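Emit:
play_rows:
  increments:
    - [0, 0, -2, 0, 0.6]
    - [0, 0, 0, 0, 0.45]
    - [0, 0, 0, 0, 0.4]
    - [0, 0, 0, 0, 0.35]
    - [0, 0, 0, 0, 0.25]
    - [0, 0, 0, 0, 0.15]
    - [0, 0, 0, 0, 0.15]
    - [0, 0, 0, 0, 0.15]
    - [0, 0, 0, 0, 0.15]
  newtons: 10

```text
time_s: 12.38
ee_pos: [542.2, -178.5, 123.0]
ee_rot: [180.0, 0.0, 16.8]
force: [0.7, 1.6, -0.4]
gripper_width: 77.7
```

```bash
python3 w.py w7|head -1; python3 ringoff.py w7 >/dev/null
```

```text
12.375 [ 542.2397536  -178.47953818  122.96130986] [1.79995489e+02 7.11558592e-04 1.67827045e+01] [ 0.701765    1.60949994 -0.43617694]
```

View pics/w7.png

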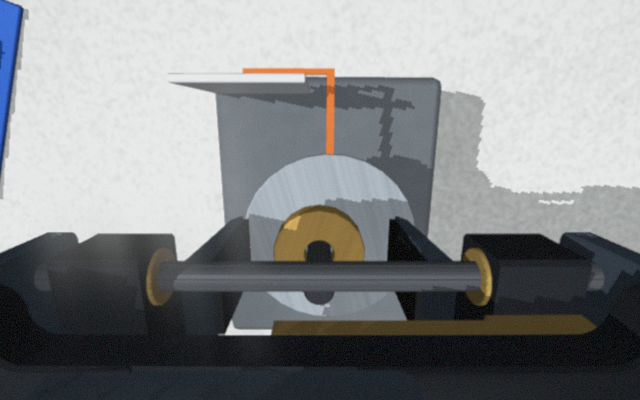

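Emit:
play_rows:
  increments:
    - [0, 0, 20, 0, 0.15]
    - [0, 0, 50, 0, 0.15]
    - [-4, -3, 55, 0, 0.15]
    - [-5, -3, 54, 0, 0.15]
    - [0, 0, 0, 0, 0.15]
    - [0, 0, 0, 0, 0.15]
    - [0, 0, 0, 0, 0.15]

```text
time_s: 13.3
ee_pos: [532.6, -184.2, 300.1]
ee_rot: [-179.9, 0.2, 16.8]
force: [-0.9, -0.6, 0.4]
gripper_width: 77.6
```

```bash
python3 w.py w8
python3 - <<'E'
from h import *
im=cv2.imread('pics/w8.png')
cv2.imwrite('pics/w8z.png',cv2.resize(im[75:225,245:395],None,fx=4,fy=4,interpolation=2))
for n,(x,y,w,h) in (('side',(330,220,80,80)),):
    im=env.grab_frame(n)[:,:,::-1]
    cv2.imwrite(f'pics/f_{n}.png',im); cv2.imwrite(f'pics/f_{n}z.png',cv2.resize(im[y:y+h,x:x+w],None,fx=7,fy=7,interpolation=2))
E
```

```text
13.3 [ 532.59797616 -184.16085603  300.07346225] [-1.79876028e+02  1.66513639e-01  1.67865701e+01] [-0.87548893 -0.59117618  0.42397998]
outer [158.3 279.5] [20.6 48.8] [[ 3.029e+02 -2.000e-01  1.800e+01]]
outer [479.3 275. ] [23.6 49.9] [[ 449.2 -458.    18. ]]
outer [316.6 174.7] [44.8 45.1] [[ 524.2 -182.2   18. ]]
hole [316.2 178.2] [16.8 21.6] [[ 519.4 -183.2   18. ]]
outer [ 13.  104.7] [32.2 40.6] [[498.6 226.8  18. ]]
hole [ 12.4 105. ] [11.7 14.1] [[498.  227.6  18. ]]
outer [91.  61.5] [34.9 42. ] [[581.2 133.3  18. ]]
hole [90.7 61.8] [12.5 15.5] [[580.7 133.7  18. ]]
outer [20.7 34.4] [35.1 44. ] [[588.  222.8  18. ]]
hole [20.4 34.9] [12.5 15.9] [[587.3 223.1  18. ]]
```

View pics/w8z.png

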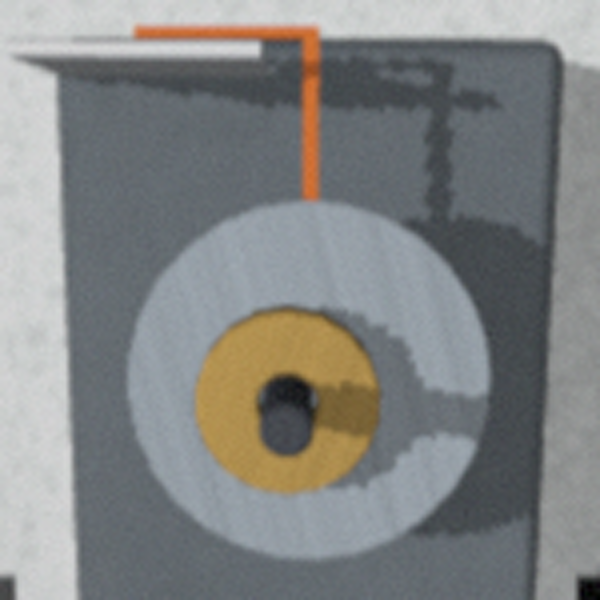

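View pics/f_sidez.png

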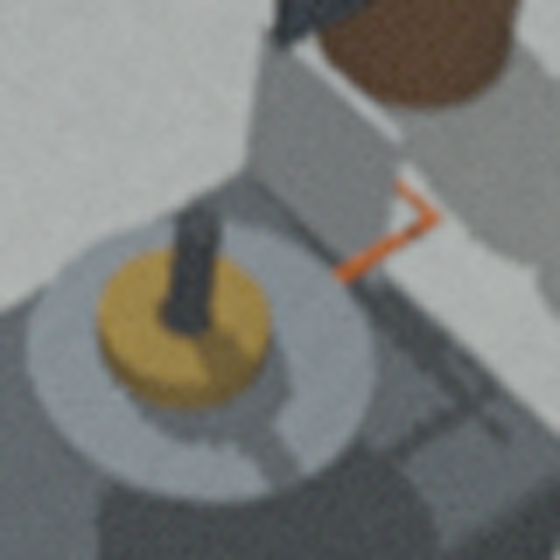

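Emit:
play_rows:
  increments:
    - [-4, 52, 0, 0, 0.2]
    - [-4, 52, -20, 0, 0.2]
    - [-4, 52, -30, 0, 0.2]
    - [-4, 52, -30, 0, 0.2]
    - [-5, 52, -30, 0, 0.2]
    - [-5, 52, -30, 0, 0.2]
    - [-5, 52, -30, 0, 0.2]
    - [-3, 48, 0, 0, 0.2]
    - [0, 0, 0, 0, 0.2]
    - [0, 0, 0, 0, 0.2]

```text
time_s: 14.65
ee_pos: [498.9, 227.1, 131.5]
ee_rot: [180.0, 0.1, 16.8]
force: [0.3, -0.2, -0.3]
gripper_width: 72.8
```

```bash
python3 w.py w9
```

```text
14.65 [498.91957419 227.12436739 131.45715678] [1.79958218e+02 7.41360937e-02 1.68184056e+01] [ 0.32518072 -0.22113913 -0.2847056 ]
outer [159.7 289.2] [ 8.3 33.5] [[374.7 344.8  18. ]]
outer [469.8 274.4] [24.3 52. ] [[471.9  74.8  18. ]]
outer [317.1 200. ] [54.3 55. ] [[499.  229.2  18. ]]
hole [316.8 200.2] [17.6 19.7] [[498.8 229.4  18. ]]
outer [452.5 139. ] [56.9 62.7] [[580.7 137.6  18. ]]
hole [451.6 139.7] [15.8 20.2] [[580.  138.1  18. ]]
outer [354.   98.5] [59.6 62.4] [[587.5 225.   18. ]]
hole [353.5  99.3] [20.6 21.7] [[586.7 225.3  18. ]]
```

Emit:
play_rows:
  increments:
    - [0, 1.3, -40, 0, 0.2]
    - [0, 0, -35, 0, 0.2]
    - [0, 0, -20, 0, 0.2]
    - [0, 0, -11, 0, 0.2]
    - [0, 0, -6, 0, 0.2]
    - [0, 0, 0, 0, 0.2]
    - [0, 0, 0, 0, 0.3]
    - [0, 0, 0, 0, 0.4]
    - [0, 0, 0, 0, 0.5]
    - [0, 0, 0, 0, 0.6]
    - [0, 0, 0, 0, 0.6]
    - [0, 0, 0, 0, 0.6]
  newtons: 20

```text
time_s: 16.2
ee_pos: [499.4, 229.0, 20.3]
ee_rot: [-180.0, -0.0, 16.8]
force: [-1.1, -0.4, 5.7]
gripper_width: 48.4
```

Emit:
play_rows:
  increments:
    - [0, 0, 10, 0, 0.6]
    - [0, 0, 30, 0, 0.6]
    - [0, 0, 50, 0, 0.6]
    - [0, 0, 60, 0, 0.6]
    - [0, -10, 60, 0, 0.6]
    - [5, -45, 0, 0, 0.6]
    - [5, -45, 0, 0, 0.6]
    - [5, -45, 0, 0, 0.6]
    - [5, -45, 0, 0, 0.6]
    - [5, -45, 0, 0, 0.6]
    - [5, -45, 0, 0, 0.6]
    - [5, -45, 0, 0, 0.6]
    - [5, -45, 0, 0, 0.6]
    - [3.5, -32, -20, 0, 0.6]
    - [0, 0, -10, 0, 0.6]
    - [0, 0, 0, 0, 0.6]
    - [0, 0, 0, 0, 0.6]

```text
time_s: 18.32
ee_pos: [542.9, -172.2, 200.5]
ee_rot: [180.0, -0.0, 16.9]
force: [-0.3, -0.8, -1.3]
gripper_width: 49.1
```

```bash
python3 w.py w10|head -1; python3 ringoff.py w10 >/dev/null
```

```text
18.325 [ 542.92270436 -172.23344003  200.50837317] [ 1.79990737e+02 -3.58846301e-02  1.68504010e+01] [-0.25870739 -0.75946574 -1.33075863]
```

View pics/w10z.png

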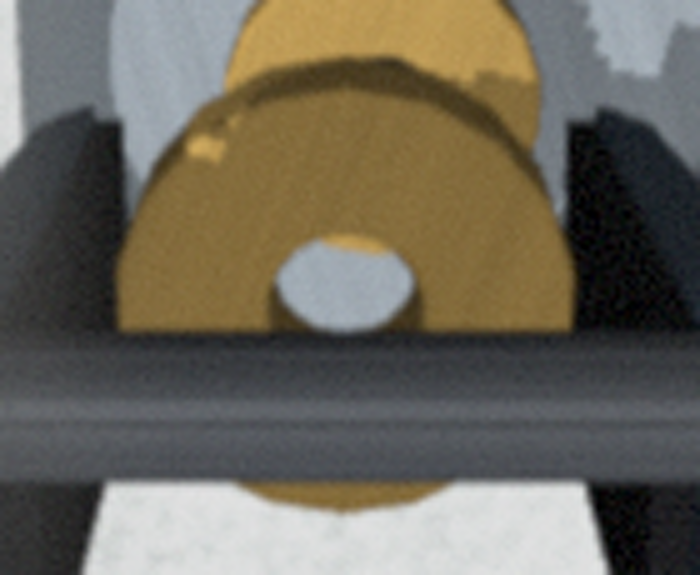

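Emit:
play_rows:
  increments:
    - [-0.6, -6.3, 0, 0, 0.6]
    - [0, 0, -8, 0, 0.6]
    - [0, 0, -8, 0, 0.6]
    - [0, 0, -7, 0, 0.6]
    - [0, 0, -5, 0, 0.6]
    - [0, 0, -4, 0, 0.6]
    - [0, 0, 0, 0, 0.6]
    - [0, 0, 0, 0, 0.6]

```text
time_s: 19.38
ee_pos: [542.4, -179.5, 168.2]
ee_rot: [180.0, -0.0, 16.8]
force: [1.2, 1.2, -1.2]
gripper_width: 48.5
```

```bash
python3 w.py w11|head -1; python3 ringoff.py w11 >/dev/null
```

```text
19.375 [ 542.43964644 -179.45366011  168.22182367] [ 1.79980958e+02 -4.25008190e-02  1.67797895e+01] [ 1.18312095  1.19002479 -1.18784085]
```

View pics/w11z.png

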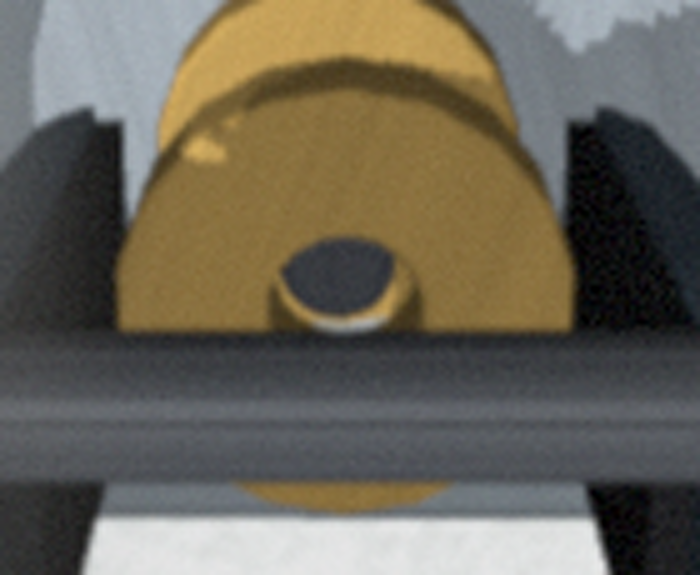

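Emit:
play_rows:
  increments:
    - [0.3, 1.0, 0, 0, 0.6]
    - [0, 0, -4, 0, 0.6]
    - [0, 0, -5, 0, 0.6]
    - [0, 0, 0, 0, 0.6]
    - [0, 0, 0, 0, 0.6]

```text
time_s: 20.05
ee_pos: [542.4, -178.5, 158.8]
ee_rot: [-180.0, 0.0, 16.8]
force: [0.1, -0.2, -2.2]
gripper_width: 48.7
```

```bash
python3 w.py w12|head -1; python3 ringoff.py w12 >/dev/null
```

```text
20.05 [ 542.35794348 -178.47248241  158.84690333] [-1.79993532e+02  2.02201682e-02  1.67807708e+01] [ 0.09046195 -0.22692845 -2.15523157]
```

View pics/w12z.png

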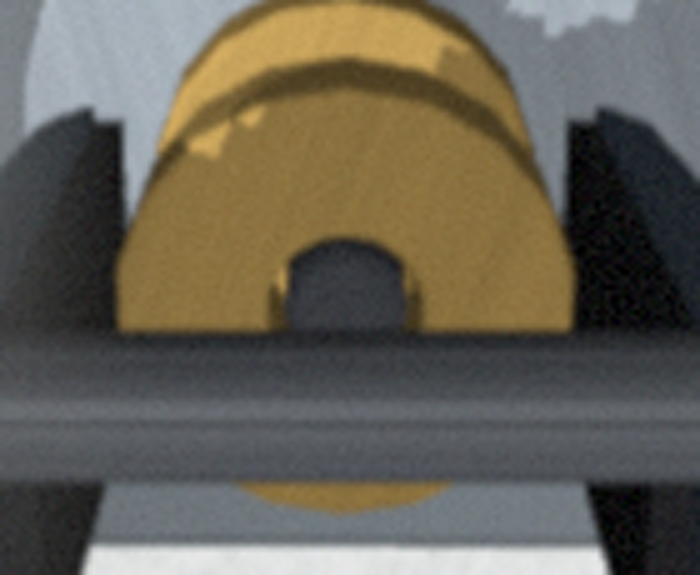

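Emit:
play_rows:
  increments:
    - [0, 0, -7, 0, 0.6]
    - [0, 0, -7, 0, 0.6]
    - [0, 0, -5, 0, 0.6]
    - [0, 0, -4, 0, 0.6]
    - [0, 0, -2, 0, 0.6]
    - [0, 0, -1.5, 0, 0.6]
    - [0, 0, 0, 0, 0.6]
    - [0, 0, 0, 0, 0.6]
    - [0, 0, 0, 0, 0.6]

```text
time_s: 21.22
ee_pos: [542.5, -178.5, 132.6]
ee_rot: [180.0, -0.0, 16.8]
force: [-0.4, -0.4, -1.7]
gripper_width: 48.4
```

```bash
python3 w.py w13|head -1; python3 ringoff.py w13 >/dev/null; python3 -c "
from h import *
f=[]
for i in range(6): env.grab_frame('top'); f.append(env.state()['force'][2])
print(np.mean(f),np.std(f))"
```

```text
21.225 [ 542.49441562 -178.49759057  132.62969525] [ 1.79986065e+02 -1.29683237e-02  1.67818418e+01] [-0.44524245 -0.36171746 -1.68246058]
-1.2023326202997693 0.7317014567490091
```

View pics/w13z.png

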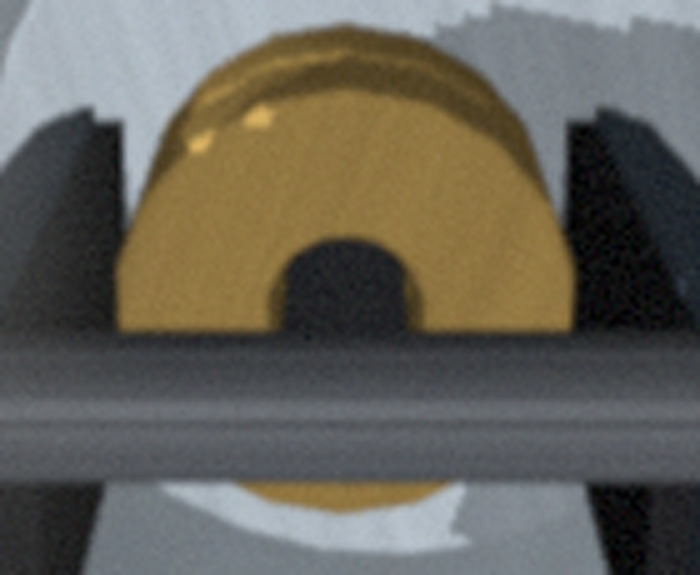

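Emit:
play_rows:
  increments:
    - [0, 0, -1.5, 0, 0.6]
    - [0, 0, 0, 0, 0.6]
    - [0, 0, 0, 0, 0.45]
    - [0, 0, 0, 0, 0.4]
    - [0, 0, 0, 0, 0.35]
    - [0, 0, 0, 0, 0.25]
    - [0, 0, 0, 0, 0.15]
    - [0, 0, 0, 0, 0.15]
    - [0, 0, 0, 0, 0.15]
    - [0, 0, 0, 0, 0.15]
  newtons: 10

```text
time_s: 22.82
ee_pos: [542.4, -178.5, 131.0]
ee_rot: [180.0, 0.0, 16.8]
force: [0.4, -0.3, 0.1]
gripper_width: 77.7
```

Emit:
play_rows:
  increments:
    - [0, 0, 20, 0, 0.15]
    - [0, 0, 50, 0, 0.15]
    - [-4, -3, 50, 0, 0.15]
    - [-5, -3, 50, 0, 0.15]
    - [0, 0, 0, 0, 0.15]
    - [0, 0, 0, 0, 0.15]
    - [0, 0, 0, 0, 0.15]

```text
time_s: 23.7
ee_pos: [532.8, -184.1, 299.1]
ee_rot: [-179.9, 0.2, 16.8]
force: [-0.1, -0.6, -0.1]
gripper_width: 77.6
```

```bash
python3 w.py w14
python3 - <<'E'
from h import *
im=cv2.imread('pics/w14.png')
cv2.imwrite('pics/w14z.png',cv2.resize(im[75:225,245:395],None,fx=4,fy=4,interpolation=2))
for n,(x,y,w,h) in (('side',(330,220,80,80)),):
    im=env.grab_frame(n)[:,:,::-1]
    cv2.imwrite(f'pics/g_{n}.png',im); cv2.imwrite(f'pics/g_{n}z.png',cv2.resize(im[y:y+h,x:x+w],None,fx=7,fy=7,interpolation=2))
E
```

```text
23.7 [ 532.7929916  -184.13931681  299.09340297] [-1.79878222e+02  1.66902039e-01  1.67894465e+01] [-0.06772247 -0.62289218 -0.11224548]
outer [157.5 280.4] [20.1 46. ] [[3.02e+02 3.00e-01 1.80e+01]]
outer [480.  273.1] [21.8 50.2] [[ 452.9 -457.2   18. ]]
outer [316.4 175.9] [45.5 46.7] [[ 522.9 -182.4   18. ]]
hole [316.5 178.3] [16.3 18.5] [[ 519.7 -183.5   18. ]]
outer [90.5 61.4] [35.1 42.1] [[581.4 133.4  18. ]]
hole [90.3 61.8] [12.9 15.3] [[580.8 133.6  18. ]]
outer [19.9 34.3] [34.9 44.2] [[588.  222.9  18. ]]
hole [19.5 34.6] [12.4 15.9] [[587.5 223.3  18. ]]
```

View pics/w14z.png

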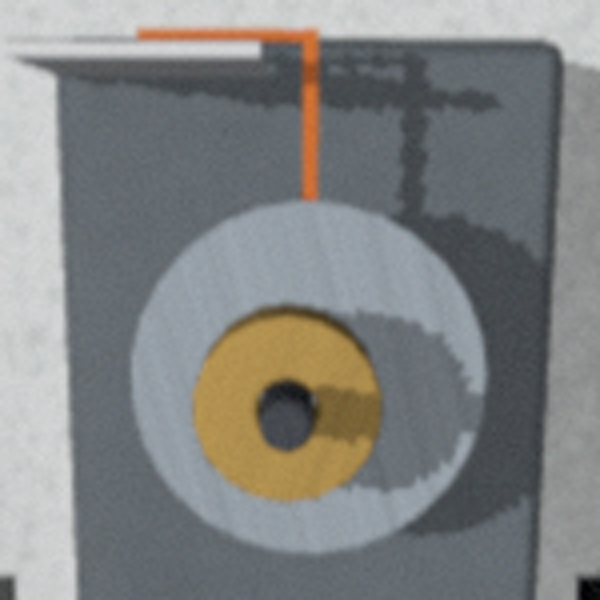

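View pics/g_sidez.png

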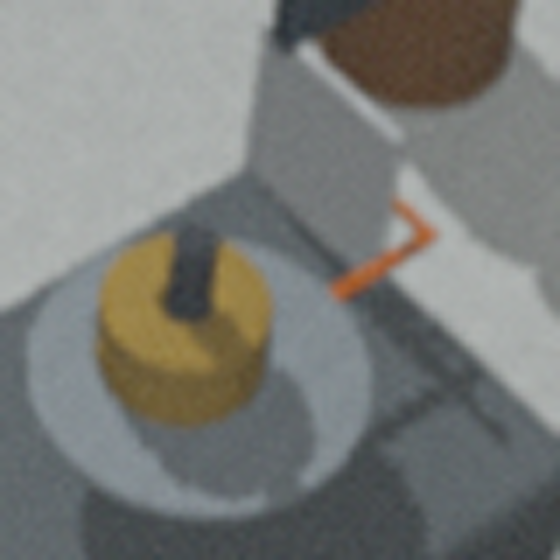

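Emit:
play_rows:
  increments:
    - [26, 5, -5, 10, 0.15]
    - [26, 5, -5, 10, 0.15]
    - [26, 5, -5, 10, 0.15]
    - [26, 5, -5, 10, 0.15]
    - [26, 5, -5, 10, 0.15]
    - [26, 5, -15, 10, 0.15]
    - [26, 5, -25, 10, 0.15]
    - [26, 6, -35, 10, 0.15]
    - [26, 6, -35, 10, 0.15]
    - [0, 0, 0, 0, 0.15]
    - [0, 0, 0, 0, 0.15]

```text
time_s: 25.18
ee_pos: [767.2, -137.7, 166.5]
ee_rot: [-180.0, 0.0, 106.7]
force: [-1.0, -0.6, 0.2]
gripper_width: 77.8
```

```bash
python3 w.py w15|head -1
python3 - <<'E'
import cv2
im=cv2.imread('pics/w15.png'); cv2.imwrite('pics/w15z.png',cv2.resize(im[120:280,0:200],None,fx=3.7,fy=3.7,interpolation=2))
E
```

```text
25.175 [ 767.23527553 -137.69133881  166.46001837] [-1.79994319e+02  1.24978966e-02  1.06675602e+02] [-0.98701809 -0.62182105  0.2096778 ]
```

View pics/w15.png

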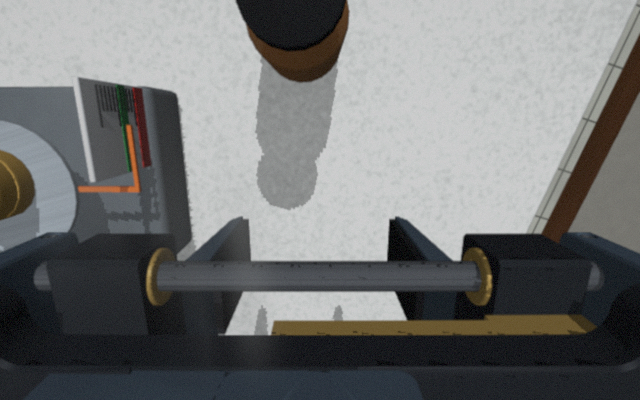

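Excellent: the scale face is visible at pixels (80–150, 80–180), with the green band near (122,110), red near (140,125) and the orange pointer near (130,140).

Run:
```python
import cv2
im=cv2.imread('pics/w15.png'); cv2.imwrite('pics/w15y.png',cv2.resize(im[70:200,60:190],None,fx=6/1.3,fy=6/1.3,interpolation=2))
```

```text
(no output)
```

View pics/w15y.png

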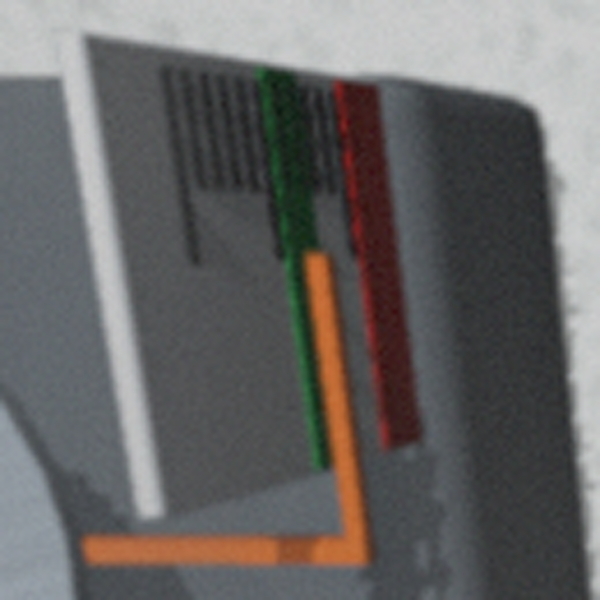

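Emit:
play_rows:
  increments:
    - [-40, -12, 0, 0, 0.15]
    - [-45, -13, 0, 0, 0.15]
    - [0, 0, 0, 0, 0.15]
    - [0, 0, 0, 0, 0.15]
    - [0, 0, 0, 0, 0.15]

```text
time_s: 25.85
ee_pos: [683.7, -162.4, 167.1]
ee_rot: [179.9, 0.1, 106.8]
force: [0.1, 0.1, 0.9]
gripper_width: 77.5
```

```bash
python3 w.py w16|head -1
python3 - <<'E'
import cv2
im=cv2.imread('pics/w16.png'); cv2.imwrite('pics/w16y.png',cv2.resize(im[70:220,180:310],None,fx=4,fy=4,interpolation=2)); cv2.imwrite('pics/w16s.png',im)
E
```

```text
25.85 [ 683.67141522 -162.43158075  167.06471387] [1.79859991e+02 7.10764367e-02 1.06778211e+02] [0.06406903 0.09516569 0.87286199]
```

View pics/w16.png

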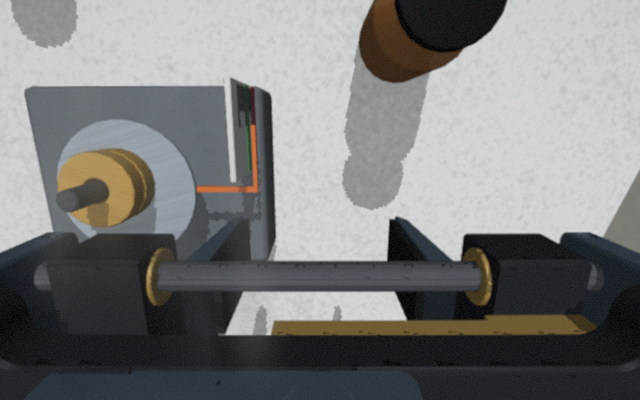

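View pics/w16y.png

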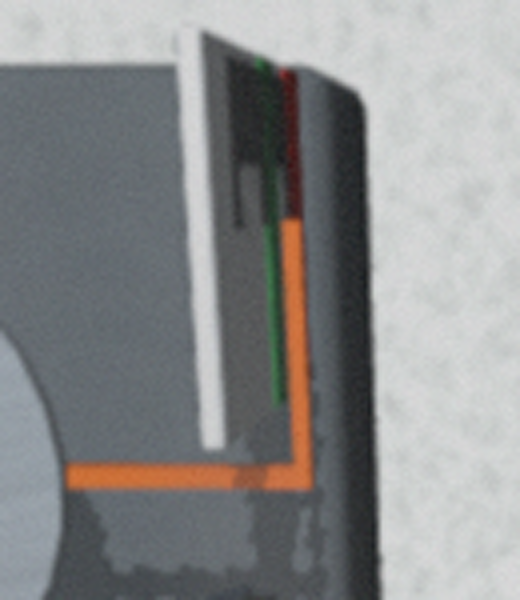

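Run:
```python
from h import *
c1=wristcal([767.235,-137.691,166.46],[-179.994,0.0125,106.676])
c2=wristcal([683.671,-162.432,167.065],[179.86,.071,106.778])
p1=lambda x,y:((x+.5)/4.615-.5+60,(y+.5)/4.615-.5+70)
p2=lambda x,y:((x+.5)/4-.5+180,(y+.5)/4-.5+70)
a=np.radians(16.8); ux=np.array([np.cos(a),np.sin(a),0]); uy=np.array([-np.sin(a),np.cos(a),0]); O=np.array([546.3,-183,0])
def tri(A,B):
    o1,d1=ray(c1,[p1(*A)]); o2,d2=ray(c2,[p2(*B)]); d1=d1[0]/np.linalg.norm(d1); d2=d2[0]/np.linalg.norm(d2)
    s=np.linalg.lstsq(np.c_[d1,-d2],o2-o1,rcond=None)[0]; P=o1+d1*s[0];Q=o2+d2*s[1]; X=(P+Q)/2
    return np.round([ (X-O)@ux,(X-O)@uy,X[2],np.linalg.norm(P-Q)],1)
for n,A,B in (('tipL',(304,252),(281,219)),('tipR',(330,252),(301,219)),('knee',(371,563),(313,489)),('plate near',(165,517),(225,448)),('plate near L',(137,520),(202,449)),('plate far',(88,36),(203,30)),('greenL bottom',(313,468),(274,403)),('red far R',(380,87),(296,72)),('red far L',(335,82),(278,70)),('green far L',(258,68),(255,58)),('green far R',(296,72),(272,64))): print(n,tri(A,B))
# face-plane points by ray/plane for view1, x'=88
def face(A,xf,c=c1,p=p1):
    o,d=ray(c,[p(*A)]); s=((O-o)@ux+xf)/(d[0]@ux); X=o+d[0]*s; return np.round([(X-O)@uy,X[2]],1)
for n,A in (('plate top far',(88,36)),('plate top near',(165,517)),('greenL far',(258,68)),('greenR far',(296,72)),('greenL near',(313,468)),('redL far',(335,82)),('redR far',(380,87)),('redL near',(384,447)),('redR near',(420,442)),('plate bot?',(385,80))): print(n,face(A,88))
for xf in (90,92,94,96): print('pointer',xf,face((304,252),xf),face((330,252),xf),face((345,562),xf),face((371,562),xf))
```

```text
tipL [89.3 46.3 91.   0.3]
tipR [92.5 46.3 89.8  0.2]
knee [92.5 -2.2 90.6  0.3]
plate near [8.610e+01 1.260e+01 1.267e+02 1.000e-01]
plate near L [ 82.7  12.4 127.3   0.2]
plate far [8.670e+01 7.340e+01 1.264e+02 1.000e-01]
greenL bottom [86.5 13.8 92.4  0.4]
red far R [86.9 73.1 57.9  0.4]
red far L [85.7 72.7 69.5  0. ]
green far L [86.2 72.9 90.7  0.1]
green far R [87.5 72.8 83.3  0.5]
plate top far [ 73.2 128.2]
plate top near [ 13.1 129.4]
greenL far [72.6 93.7]
greenR far [72.9 84.1]
greenL near [14.  94.8]
redL far [72.3 73.7]
redR far [72.7 60. ]
redL near [14.2 73.9]
redR near [13.3 62.1]
plate bot? [74.  58.1]
pointer 90 [46.4 92.3] [46.3 85.3] [-1.2 93.5] [-2.8 86.2]
pointer 92 [46.5 95.7] [46.4 88.8] [-0.4 96.9] [-2.1 89.7]
pointer 94 [46.6 99.1] [46.4 92.4] [  0.4 100.3] [-1.3 93.2]
pointer 96 [ 46.6 102.6] [46.5 95.9] [  1.1 103.7] [-0.5 96.7]
```

Emit:
play_rows:
  increments:
    - [30, 9, 0, 0, 0.15]
    - [31, 10, -10, 0, 0.15]
    - [0, 0, -45, 0, 0.15]
    - [0, 0, -45, 0, 0.15]
    - [0, 0, 0, 0, 0.15]
    - [0, 0, 0, 0, 0.15]
    - [0, 0, 0, 0, 0.15]

```text
time_s: 26.78
ee_pos: [745.2, -143.8, 69.0]
ee_rot: [179.7, 0.1, 106.8]
force: [0.2, -0.7, -0.3]
gripper_width: 77.7
```

```bash
python3 w.py w17|head -1
python3 - <<'E'
import cv2
im=cv2.imread('pics/w17.png'); cv2.imwrite('pics/w17y.png',cv2.resize(im[20:220,0:200],None,fx=3,fy=3,interpolation=2))
E
```

```text
26.775 [ 745.16040037 -143.79799484   68.96303147] [1.79740492e+02 1.37677366e-01 1.06781569e+02] [ 0.17481013 -0.68256975 -0.29052912]
```

View pics/w17y.png

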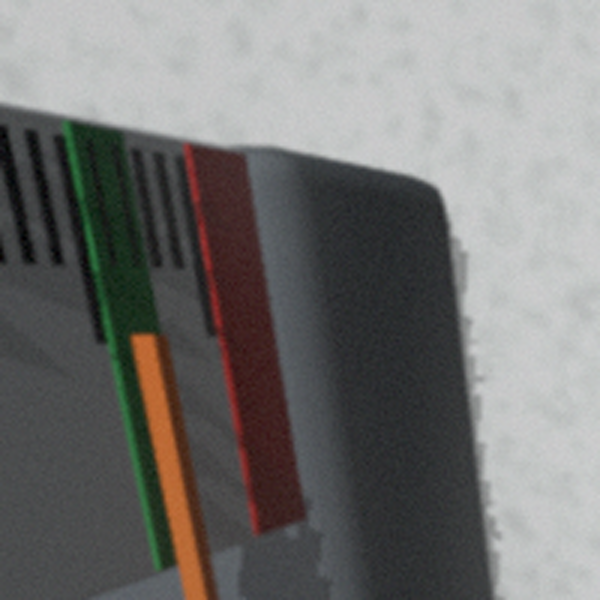

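Emit:
play_rows:
  increments:
    - [0, 0, 30, 0, 0.15]
    - [-43, -13, 0, 0, 0.15]
    - [0, 0, 0, 0, 0.15]
    - [0, 0, 0, 0, 0.15]
    - [0, 0, 0, 0, 0.15]
    - [0, 0, 0, 0, 0.15]

```text
time_s: 27.58
ee_pos: [701.2, -156.3, 95.9]
ee_rot: [180.0, 0.0, 106.8]
force: [-0.3, -0.0, -0.5]
gripper_width: 77.2
```

```bash
python3 w.py w18|head -1
python3 - <<'E'
import cv2
im=cv2.imread('pics/w18.png'); cv2.imwrite('pics/w18y.png',cv2.resize(im[40:220,110:290],None,fx=10/3,fy=10/3,interpolation=2))
E
```

```text
27.575 [ 701.16565402 -156.26792942   95.89023383] [1.79968787e+02 1.15679268e-02 1.06805537e+02] [-0.29880114 -0.02130545 -0.45194405]
```

View pics/w18y.png

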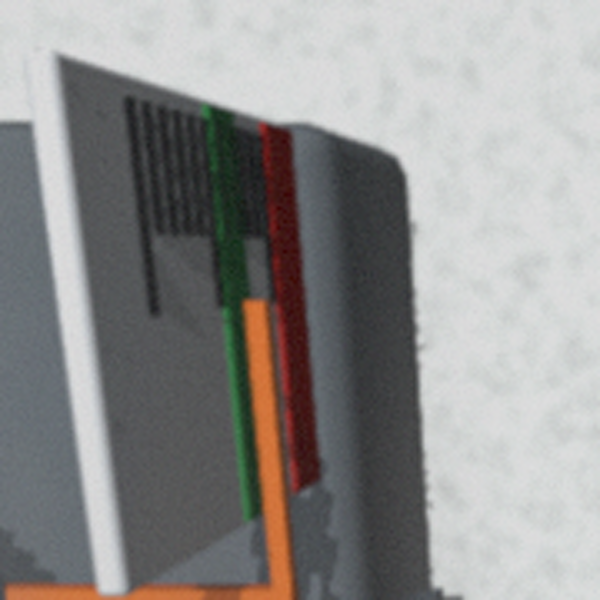

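Run:
```python
from h import *
c1=wristcal([745.160,-143.798,68.963],[179.7405,.1377,106.7816])
c2=wristcal([701.166,-156.268,95.890],[179.9688,.0116,106.8055])
p1=lambda x,y:((x+.5)/3-.5,(y+.5)/3-.5+20)
k=10/3
p2=lambda x,y:((x+.5)/k-.5+110,(y+.5)/k-.5+40)
a=np.radians(16.8); ux=np.array([np.cos(a),np.sin(a),0]); uy=np.array([-np.sin(a),np.cos(a),0]); O=np.array([546.3,-183,0])
def tri(A,B):
    o1,d1=ray(c1,[p1(*A)]); o2,d2=ray(c2,[p2(*B)]); d1=d1[0]/np.linalg.norm(d1); d2=d2[0]/np.linalg.norm(d2)
    s=np.linalg.lstsq(np.c_[d1,-d2],o2-o1,rcond=None)[0]; P=o1+d1*s[0];Q=o2+d2*s[1]; X=(P+Q)/2
    return np.round([ (X-O)@ux,(X-O)@uy,X[2],np.linalg.norm(P-Q)],1)
for n,A,B in (('tipL',(131,334),(243,299)),('tipR',(162,334),(269,299)),('greenL far',(64,121),(203,106)),('greenR far',(123,132),(232,114)),('greenL near',(157,570),(245,520)),('redL far',(185,145),(261,124)),('redR far',(245,156),(289,131)),('redL near',(255,535),(294,493)),('redR near',(303,521),(318,483)),('tick end',(102,343),(222,306)),('tick2 end',(211,336),(270,300))): print(n,tri(A,B))
def face(c,p,A,xf):
    o,d=ray(c,[p(*A)]); s=((O-o)@ux+xf)/(d[0]@ux); X=o+d[0]*s; return X[2].round(1)
for xf in (86.5,):
  print('GL',face(c1,p1,(107,334),xf),'GR',face(c1,p1,(158,334),xf),'RL',face(c1,p1,(217,334),xf), 'v2 GL',face(c2,p2,(222,299),xf),'RL',face(c2,p2,(276,299),xf))
for xl in(89,89.5): print('ptr',face(c1,p1,(131,334),xl),face(c1,p1,(162,334),xl+3.2),face(c1,p1,(171,334),xl+3.2),'v2',face(c2,p2,(243,299),xl),face(c2,p2,(269,299),xl+3.2),face(c2,p2,(275,299),xl+3.2))
```

```text
tipL [89.3 46.2 91.   0.2]
tipR [92.7 46.1 89.9  0.2]
greenL far [86.6 72.8 91.4  0.3]
greenR far [87.1 72.8 82.7  0.2]
greenL near [86.3 13.  91.4  0.2]
redL far [86.9 72.7 71.4  0.1]
redR far [86.5 72.9 58.1  0.1]
redL near [86.6 13.1 71.4  0. ]
redR near [86.6 12.4 59.3  0.2]
tick end [87.2 45.2 93.4  0.3]
tick2 end [85.9 45.2 71.8  0.5]
GL 91.5 GR 82.9 RL 71.4 v2 GL 91.6 RL 70.9
ptr 90.6 89.3 87.7 v2 90.2 88.6 86.2
ptr 91.2 89.9 88.3 v2 91.4 89.9 87.5
```

Run:
```python
from h import *
import numpy as np
c1=wristcal([532.793,-184.139,299.093],[-179.878,.1669,16.789])
c2=wristcal([683.671,-162.432,167.065],[179.86,.071,106.778])
def pan(f,seed,r,maxrow):
    im=cv2.imread(f); v=cv2.cvtColor(im,cv2.COLOR_BGR2HSV)
    m=((v[:,:,2]>125)&(v[:,:,2]<190)&(v[:,:,1]<60)) | ((v[:,:,0]>10)&(v[:,:,0]<32)&(v[:,:,1]>90))
    roi=np.zeros(m.shape,np.uint8); cv2.circle(roi,seed,r,1,-1); m=(m*roi).astype(np.uint8); m=cv2.morphologyEx(m,cv2.MORPH_OPEN,np.ones((3,3)))
    k=max(cv2.findContours(m,0,1)[0],key=cv2.contourArea); h=cv2.convexHull(k).reshape(-1,2); k=h[h[:,1]<maxrow]
    e=cv2.fitEllipseDirect(k.astype(np.float32)); cv2.ellipse(im,e,(0,0,255),1); return e,im
e1,i1=pan('pics/w14.png',(322,169),50,400); e2,i2=pan('pics/w16.png',(122,190),78,222)
print(e1,e2)
cv2.imwrite('pics/ell.png',np.vstack([cv2.resize(i1[100:240,230:420],None,fx=2,fy=2),cv2.resize(i2[100:240,30:220],None,fx=2,fy=2)]))
o1,d1=ray(c1,[e1[0]]); o2,d2=ray(c2,[e2[0]]); d1=d1[0]/np.linalg.norm(d1); d2=d2[0]/np.linalg.norm(d2)
s=np.linalg.lstsq(np.c_[d1,-d2],o2-o1,rcond=None)[0]; print(o1+d1*s[0],o2+d2*s[1])
```

```text
((321.37353515625, 168.83851623535156), (88.80438232421875, 88.90657806396484), 154.61865234375) ((125.29143524169922, 186.02403259277344), (127.10128784179688, 146.36566162109375), 130.0844268798828)
[ 547.73715261 -181.91685609   98.67888765] [ 545.25275618 -179.07546112   98.90457995]
```

View pics/ell.png

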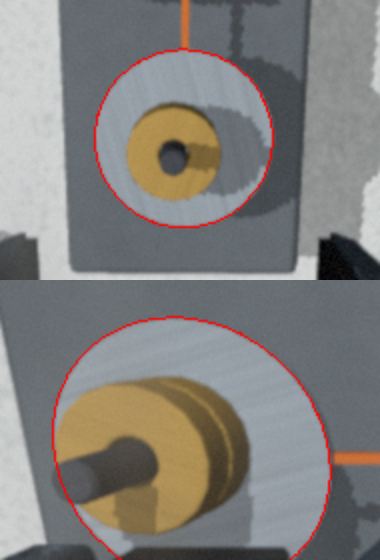

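Run:
```python
import cv2
a=cv2.imread('pics/w14.png')[160:200,295:345]; b=cv2.imread('pics/w16.png')[165:225,45:120]
cv2.imwrite('pics/ta.png',cv2.resize(a,None,fx=12,fy=12,interpolation=2)); cv2.imwrite('pics/tb.png',cv2.resize(b,None,fx=9,fy=9,interpolation=2))
```

```text
(no output)
```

View pics/ta.png

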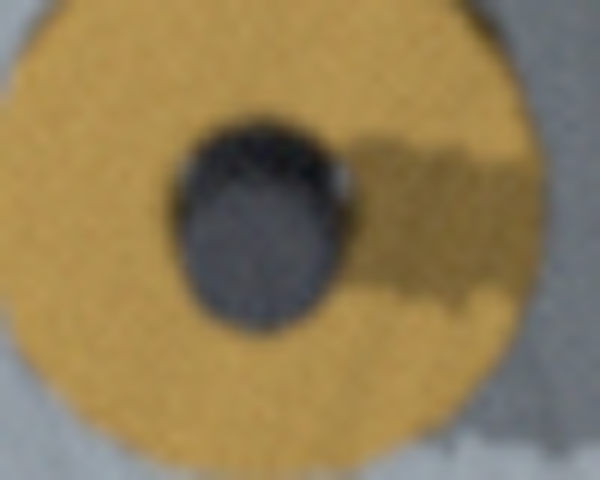

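View pics/tb.png

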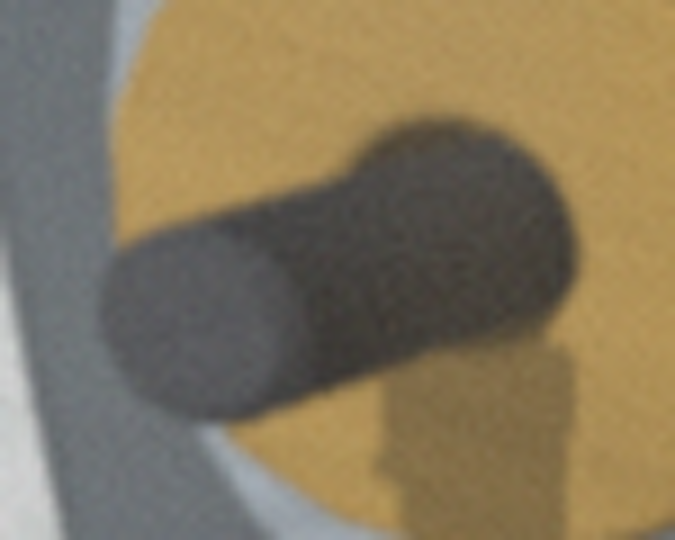

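Run:
```python
from h import *
c1=wristcal([532.793,-184.139,299.093],[-179.878,.1669,16.789])
c2=wristcal([683.671,-162.432,167.065],[179.86,.071,106.778])
for A,B in (((262,253),(203,322)),((262,253),(208,322)),((262,258),(203,322))):
    p=[(A[0]+.5)/12-.5+295,(A[1]+.5)/12-.5+160]; q=[(B[0]+.5)/9-.5+45,(B[1]+.5)/9-.5+165]
    o1,d1=ray(c1,[p]); o2,d2=ray(c2,[q]); d1=d1[0]/np.linalg.norm(d1); d2=d2[0]/np.linalg.norm(d2)
    s=np.linalg.lstsq(np.c_[d1,-d2],o2-o1,rcond=None)[0]; P=o1+d1*s[0]; Q=o2+d2*s[1]; print(P.round(1),Q.round(1),'pan z',((P+Q)/2)[2]-54)
```

```text
[ 543.3 -177.9  150.5] [ 542.4 -176.9  150.6] pan z 96.56240395792747
[ 543.2 -178.   150.1] [ 542.4 -177.   150.2] pan z 96.1391948298417
[ 542.8 -178.1  150. ] [ 542.  -177.2  150.1] pan z 96.01146442303065
```

The pointer and the post-tip height agree: the pan has sunk about 22.4–23.8 mm, which is inside the green band. A third ring would take it past 30 mm. I'll take one last look and then hand in.

Emit:
play_rows:
  increments:
    - [10, 0, 50, 0, 0.15]
    - [0, 0, 50, 0, 0.15]
    - [0, 0, 40, 0, 0.15]
    - [0, 0, 0, 0, 0.15]
    - [0, 0, 0, 0, 0.15]
    - [0, 0, 0, 0, 0.15]

```text
time_s: 28.38
ee_pos: [709.7, -156.3, 233.7]
ee_rot: [-179.8, -0.1, 106.8]
force: [0.3, 0.3, -1.4]
gripper_width: 77.8
```

Run:
```python
from h import *
im=env.grab_frame('side')[:,:,::-1]; cv2.imwrite('pics/z.png',im[130:320,230:450].repeat(3,0).repeat(3,1)); print(env.state()['force'],env.state()['qvel'].round(2))
```

```text
[ 0.05260464  0.02378622 -0.16339306] [-0.03 -0.07 -0.49 -0.02  0.08 -0.08]
```

View pics/z.png

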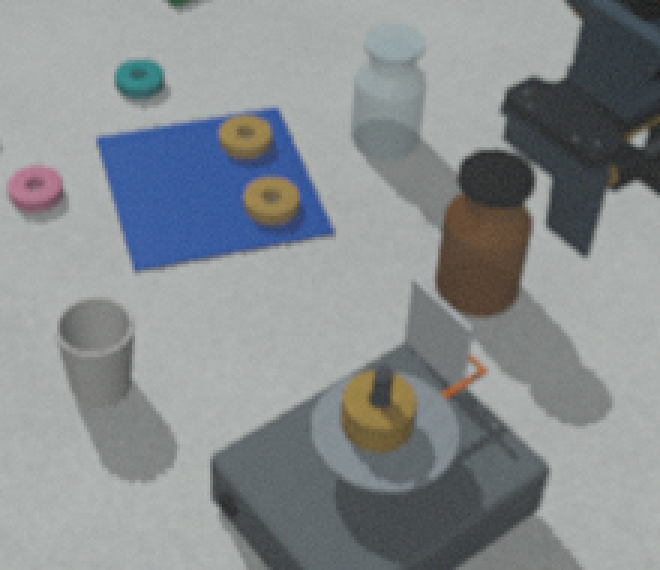

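In the last picture two rings are stacked over the post, at crop pixel (379,410), and two remain on the mat. The bottles and beaker look undisturbed, and the arm is clear of everything.

```bash
python3 -c "
from workcell import env
print(env.job_done())"
```

```text
the job is handed in; nothing more can be done
None
```

I put two brass rings over the post, stacked flat on the pan, and handed the job in at about 28.5 s. The verdict isn't reported.

- **Pointer in the green band:** close wrist views of the scale put the pointer about 1–2 mm inside the upper edge, a sink of roughly 22.5–23.6 mm. Post-tip triangulation gave 22.4–23.8 mm, which agrees. A third ring would have taken it to about 30–31.5 mm, at or past the far edge, so I stopped at two.
- **One check disagreed:** an ellipse fit to the pan rim gave about 21.3 mm, just outside the band. I set it aside because its two sight lines missed each other by 3 mm and a ring distorted the outline.
- **Overload:** I lowered both rings in small steps with only light contact forces. By my commanded heights and the measured forces, the pan stayed well short of the red zone.
- **Rest of the scene:** the last side view shows the other two brass rings on the mat. The bottles, beaker and the look-alikes in that view appear untouched, and the arm was clear of everything.

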